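Set up the burn test in pour order

ROBOT

A 7-joint arm with a two-finger parallel gripper is mounted at the origin on a cart in front of the work surface, level with it; the furniture and walls round the work are solid. World frame = base frame: x ahead of the robot, y to its left, z up, the work surface at z = 0. Lengths are in m, angles in rad, forces in N, time in s.
With the tool pointing down it reaches from about 0.35 to 0.9 m from the base axis. Payload 19.9 kg.
Tool frame: the origin (TCP) lies on the centre line of the jaws, within the pads' length; the fingertips stand robot.tcp_to_tips ahead of it and the grasp point (between the pads) lies 5 mm behind it (robot.tcp_to_tips is the distance from the TCP to the fingertips, in m); z points along the fingers, y is the direction in which the jaws open and shut (so a half turn about z gives the same grasp; the last joint's range is limited). The gripper opens to 85 mm and grips with 20 to 120 N. Pads are 22 mm wide; open, the fingers measure 114 mm over their backs; the gripper's body (76 mm by 85 mm) begins 54 mm behind the grasp point. The pads swing forward as they close: fully open they stand 13 mm farther back than shut.
Start: joints at [1.268, 0.417, -0.01, 1.614, 0.005, 1.111, -0.053], TCP at [0.161, -0.604, 0.245] pointing down, gripper open.
Joint ranges: [-2.81, 2.81], [-0.39, 2.02], [-1.27, 1.25], [0.06, 2.57], [-1.19, 4.33], [0.19, 2], [-2.82, 2.82]. Speed limits (rad/s): [1.89, 1.89, 2.39, 2.39, 3.01, 3.01, 3.01].

INTERFACE

Orientations are given as a unit quaternion [w, x, y, z].
In Python, from plant import robot gives the robot as it stands. The module is installed in compiled form; this text tells all that it offers.
- The arm moves only by the tool jog_arm, never from a script. Its argument "rows" is a list that holds one entry, the list of rows, each a list of 6 numbers: the shift along the tool's x, y, z scaled (see below), then the turn, a rotation vector about the tool's x, y, z scaled (see below). In form: [[[x, y, z, rx, ry, rz], ...]]. A call has 1 to 5 rows; each row shifts and turns the commanded pose from where the row before left it, along the tool's axes as they then stand; what a row does not reach is not made up. The controller multiplies each number of a shift by 0.12 m and each number of a turn by pi rad. A row lasts 1/8 s, in which the tool goes at most 62.5 mm and 10.7 degrees, less where a joint would pass 70% of its speed; a pose out of reach is approached as far as the arm can. A call with a number of a shift or a turn outside -1 to 1 is refused whole. A call with a gripper value outside its range is refused whole. "grip" is the closure, from 0 (fully open) to 1 (shut), set as the call begins (left out, the last holds). The fingers move at their own pace and stop on an object; "force" is the grip in N (left out, the last holds). Time passes only in rows, so rows that do not move let the fingers close. It gives the time, the measured TCP pose, the force and the opening at its end, in the units of the state.
- robot.state(): the state, without advancing time (a new reading comes with each control period).
- robot.snapshot(name): name is "scene" or "top" or "wrist"; returns a dict with "color" (480x640x3 uint8, blue, green, red), "intrinsics" (3x3 intrinsics, pixels), "camera_from_world" (4x4, takes a point from world to camera coordinates). Camera axes: x right, y down, z forward; pixel columns grow to the right and rows downward; lengths in m; the calibration is good to about 2 mm. The wrist camera is an equidistant fisheye: a pixel r from the principal point sees the ray r / f radians off the axis. A picture is of the moment at which its call begins. There is no depth.
- robot.job_done(): hands the job in, once; it reports no verdict.
Trained networks look in a picture, given as the dict that the camera call returned (one of the last four; its "shot" number tells which), for a name from the list of things; names that differ only in an ending like _2 or _b are one class to them, and where a whole thing is asked for, a point or a joint stands for the part that bears it (a point fixed in the world has none). Each returns a list of dicts, best first, with "conf" (0 to 1); they miss things now and then, are a little off and sometimes report something else, mostly with a low value. They report only what shows in the picture. A call takes as long as a camera call.
- robot.search_frame(picture, name): "rect" ([left, top, right, bottom] in pixels, round what is visible of it).
- robot.masks_of(picture, name): "mask" (480x640 bool, what is visible of it) and "rect" ([left, top, right, bottom] in pixels, round what is visible of it).
- robot.landmark_of(picture, name): "point" ([column, row] in pixels: a listed point, or the origin of a listed thing).
The state is a dict: "time": time; "qpos": joint angles; "dq": joint speeds; "tau": joint torques, N m; "ee_pos": TCP position; "eef_rot": TCP orientation; "force": force on the tool from outside, world axes, zero at the start; "ft_torque": the same for the moment, N m; "width": finger opening in m.
Only numpy, scipy, OpenCV 4.12 (cv2) and the standard library are available. Lean on these libraries where they do the work, as an engineer would, in place of code of your own. Each camera call takes 0.05 s, during which the arm holds its last target.

TASK

The three new candles on the wooden cooling rack, each with its dye bottle behind it, are due for a burn test: move them to the grey three-bay test stand, in the same order from left to right as they stand now because the test log goes by position, each upright in the middle of the tile of its bay. The tall one drips, so before you lift it set the white drip dish in the middle of the tile of its bay, then stand the candle in the middle of the dish. Leave the dye bottles standing where they are and do not tip a candle over.

Things in the scene. Friction and masses are not known exactly. Their poses are not given: they have to be found in the camera images.
- candle_orange_mid (a point): square mosaic candle, red at the foot to orange-yellow at the top, 45 x 45 mm, body 121 mm high (wick to 129). Point: centre of the body, 60.5 mm above its underside; z up, x and y square to its sides. Loose, about 0.19 kg. Starts in one of the three places of the cooling rack.
- candle_green_mid (a point): square mosaic candle, violet at the foot to green at the top, 45 x 45 mm, body 114 mm high (wick to 123). Point: centre of the body, 57 mm above its underside; z up, x and y square to its sides. Loose, about 0.19 kg. Starts in one of the three places of the cooling rack.
- candle_tall_mid (a point): tall square candle, yellow over blue, 44 x 44 mm, body 187 mm high (wick to 197). Point: centre of the body, 93.5 mm above its underside; z up, x and y square to its sides. Loose, about 0.30 kg. Starts in one of the three places of the cooling rack.
- drip_dish_mid (a point): white glazed square drip dish, open at the top, 64 x 64 mm outside, 22 mm high; walls 4 mm thick, inside 56 x 56 mm, floor 6 mm above its underside. Point: its centre, 11 mm above its underside; z up, x and y square to its sides. Loose, about 0.13 kg; starts on the table between the rack and the stand.
- cooling_rack: wooden slatted cooling rack, fixed, 170 mm deep (x), 256 mm long (y), left or right of the stand. Origin: centre of its underside; x away from the robot, y left. Deck 24 mm above the table. Candle places near x = -40 mm, y = +80 (left), 0, -80 mm (right), parted by battens 6 mm high; each candle's dye bottle stands about 90 mm behind it and marks its place.
- burn_stand: grey metal burn-test stand, fixed, 164 mm deep (x), 290 mm long (y). Origin: centre of its underside; x away from the robot, y left. Three 80 mm terracotta tiles, tops 12 mm above the table, centres at x = 0, y = +92 (left), 0, -92 mm (right). Partitions at y = +-46 and +-138 mm rise to 53 mm (bays 86 mm clear, open in front); a rod 8 mm thick along the back at x = 78 mm, 40 mm up.
- dye_red: brown dropper bottle with black cap and a red-banded label, 33 mm across, 102 mm high, loose; it stands on the cooling rack behind the orange candle and is to stay there. Origin: centre of its underside, z up.
- dye_green: brown dropper bottle with black cap and a green-banded label, 33 mm across, 102 mm high, loose; it stands on the cooling rack behind the green candle and is to stay there. Origin: centre of its underside, z up.
- dye_blue: brown dropper bottle with black cap and a blue-banded label, 33 mm across, 102 mm high, loose; it stands on the cooling rack behind the tall candle and is to stay there. Origin: centre of its underside, z up.

How it is judged:
By the outcome, as a careful person would: the job done as asked, in the order asked, and still so for the second after the job is handed in, with the robot touching nothing.
It also fails if it takes over 120 s, if anything falls off the work surface, if the arm or the gripper's body presses on something with over 40 N, if the wrist force passes 120 N, or if a joint passes its speed limit or range.

## Working session

There is one attempt and no reset: what is moved stays moved. The work goes in short steps, Python scripts to look and compute and a tool call to move; the robot and the scene stay as the last step left them, time stands still between calls to the robot, and variables do not carry over. Pictures are saved under pics/ and viewed, and the job is handed in when it is done.

Besides the shell and the picture viewer there is one more tool, called after ">>>" by a JSON object that holds its "fn" and its "kwargs", one argument or row to a line. jog_arm: Moves the arm, as the interface text tells. Its arguments: {"type":"object","properties":{"rows":{"type":"array"},"grip":{"type":"number"},"force":{"type":"number"}},"required":["rows"]}

```bash
mkdir -p pics; python3 - <<'E'
from plant import robot
import cv2
print(robot.state()); print(robot.tcp_to_tips)
for n in("scene","top","wrist"):
    p=robot.snapshot(n); cv2.imwrite(f"pics/{n}0.png",p["color"])
    print(n,p["intrinsics"].tolist() if hasattr(p["intrinsics"],'tolist') else p["intrinsics"],p["camera_from_world"])
E
```

```text
{'time': 0.0, 'qpos': array([ 1.26847125,  0.41799067, -0.01034872,  1.61418479,  0.00468765,
        1.11069941, -0.05296058]), 'dq': array([-3.66983708e-04, -5.61019725e-05, -1.04581805e-03, -1.67538853e-03,
        1.06353233e-03,  2.79366386e-04,  5.23153829e-04]), 'tau': array([-2.87631119e-04, -8.64444923e+01,  6.78762831e-01, -4.34898627e+01,
        1.91114499e-02,  7.36780901e-03, -5.38558118e-05]), 'ee_pos': array([ 0.16110613, -0.60352892,  0.24464516]), 'eef_rot': array([-6.18724166e-04,  9.91502671e-01,  1.30084813e-01, -1.13151689e-04]), 'force': array([-0.6174219 , -0.53283625,  0.9953574 ]), 'ft_torque': array([ 0.01955831, -0.0074344 ,  0.00737639]), 'width': 0.08528052767740343}
0.014
scene [[477.5627243641487, 0.0, 308.84222758035605], [0.0, 477.5627243641487, 236.2638417273916], [0.0, 0.0, 1.0]] [[-0.99930677  0.03283946  0.01753724  0.55916059]
 [ 0.01211311  0.73224254 -0.68093622  0.09494983]
 [-0.03520309 -0.68025174 -0.73213271  0.93781695]
 [ 0.          0.          0.          1.        ]]
top [[452.4992493213993, 0.0, 321.05217628339847], [0.0, 452.4992493213993, 252.56778534725248], [0.0, 0.0, 1.0]] [[ 0.00403371 -0.99988955  0.01430465 -0.07819639]
 [-0.98500309 -0.00644029 -0.17241647  0.55358255]
 [ 0.17248955 -0.01339465 -0.98492027  1.01838311]
 [ 0.          0.          0.          1.        ]]
wrist [[371.64829954431775, 0.0, 317.82484213503704], [0.0, 371.64829954431775, 232.67349322820948], [0.0, 0.0, 1.0]] [[ 2.57560693e-01 -9.66261640e-01 -9.65226944e-04 -6.24892279e-01]
 [-9.24091729e-01 -2.46611785e-01  2.91953942e-01 -3.81940069e-02]
 [-2.82341932e-01 -7.43039015e-02 -9.56431892e-01  3.80606199e-01]
 [ 0.00000000e+00  0.00000000e+00  0.00000000e+00  1.00000000e+00]]
```

View pics/scene0.png

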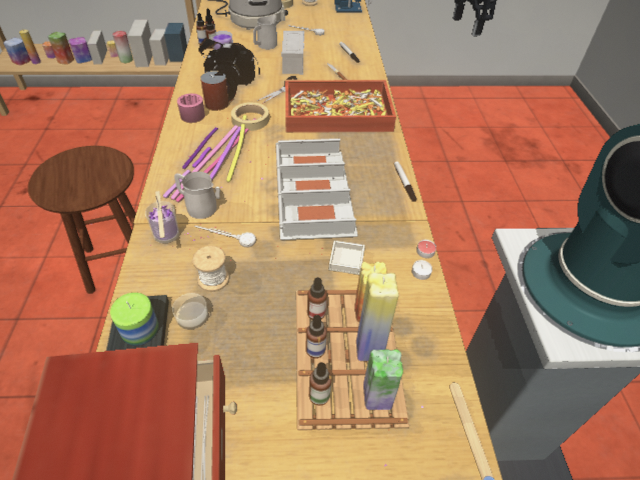

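View pics/top0.png

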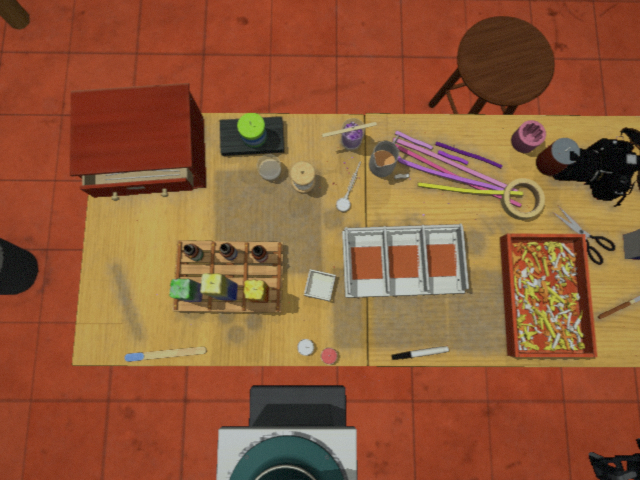

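View pics/wrist0.png

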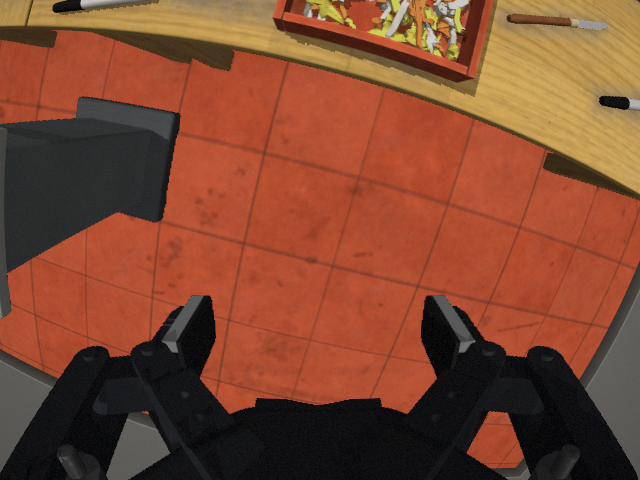

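The top view shows, left to right on the rack (+y is left), green (180,288), tall (218,287) and orange (256,289). The dish is at (320,285) and the stand at about (405,262). Next I'll measure with the networks.

```bash
cat > h.py <<'E'
import numpy as np, cv2
from scipy.optimize import least_squares
from scipy.spatial.transform import Rotation as R
def proj(p,X):
    X=np.atleast_2d(X); T=np.array(p["camera_from_world"]);K=np.array(p["intrinsics"])
    c=X@T[:3,:3].T+T[:3,3]
    if p.get("fish"):
        r=np.linalg.norm(c[:,:2],axis=1)+1e-12; th=np.arctan2(r,c[:,2])
        return K[:2,2]+K[0,0]*(th/r)[:,None]*c[:,:2]
    return K[:2,2]+K[0,0]*c[:,:2]/c[:,2:]
def ray(p,uv):
    T=np.array(p["camera_from_world"]);K=np.array(p["intrinsics"])
    d=(np.array(uv,float)-K[:2,2])/K[0,0]
    if p.get("fish"):
        t=np.linalg.norm(d)+1e-12; v=np.r_[np.sin(t)*d/t,np.cos(t)]
    else: v=np.r_[d,1]
    return -T[:3,:3].T@T[:3,3], T[:3,:3].T@v
def onz(p,uv,z):
    o,v=ray(p,uv); return o+v*(z-o[2])/v[2]
def tri(ps,uvs):
    f=lambda X:np.concatenate([proj(p,X)[0]-u for p,u in zip(ps,uvs)])
    s=least_squares(f,[.5,0,.05]); return s.x,np.abs(s.fun).max()
def snap(robot,n):
    p=robot.snapshot(n); p["fish"]=(n=="wrist"); return p
def tool(s):
    q=s["eef_rot"]; return R.from_quat([q[1],q[2],q[3],q[0]])
E
python3 - <<'E'
from plant import robot
from h import *
np.set_printoptions(precision=4,suppress=True)
s=snap(robot,"scene");t=snap(robot,"top")
for n in["candle_orange_mid","candle_green_mid","candle_tall_mid","drip_dish_mid","cooling_rack","burn_stand","dye_red","dye_green","dye_blue"]:
    a=robot.landmark_of(s,n);b=robot.landmark_of(t,n)
    print(n,[(x["conf"],np.round(x["point"],1)) for x in a[:2]],[(x["conf"],np.round(x["point"],1)) for x in b[:2]])
    if a and b: print("   ",*tri([s,t],[a[0]["point"],b[0]["point"]]))
print(tool(robot.state()).as_matrix())
big=cv2.resize(t["color"][220:330,160:480],None,fx=2.5,fy=2.5,interpolation=cv2.INTER_CUBIC);cv2.imwrite("pics/topz.png",big)
E
```

```text
candle_orange_mid [(0.91, array([371.5, 291.9]))] [(0.91, array([259.4, 291.2]))]
    [0.4568 0.0647 0.0773] 1.2173119204491627
candle_green_mid [(0.74, array([382.8, 377.8]))] [(0.89, array([185. , 291.1]))]
    [0.4591 0.228  0.0866] 0.44896170580784656
candle_tall_mid [(0.92, array([377.1, 323.3])), (0.55, array([344.6, 357.1]))] [(0.65, array([222.2, 285.1]))]
    [0.4631 0.1447 0.1048] 3.2174341985212322
drip_dish_mid [(0.92, array([350.8, 257.7]))] [(0.83, array([320.4, 283.3]))]
    [ 0.4779 -0.0723  0.0089] 3.122620809297473
cooling_rack [(0.87, array([345.3, 357.2]))] [(0.79, array([231.3, 274.4]))]
    [ 0.5033  0.1443 -0.0018] 1.5864178659676327
burn_stand [(0.87, array([312.2, 196.7]))] [(0.81, array([402.9, 262.2]))]
    [ 0.5422 -0.281  -0.0166] 0.032773733916656056
dye_red [(0.62, array([314.4, 315. ]))] [(0.7, array([259.3, 253.6]))]
    [0.5534 0.0737 0.0227] 0.6863722449929526
dye_green [(0.98, array([318.6, 397.7]))] [(0.53, array([198.7, 252.7]))]
    [0.5535 0.2224 0.0133] 1.7925239080276185
dye_blue [(0.96, array([315.4, 351.2]))] [(0.81, array([229.6, 255.6]))]
    [0.5525 0.1445 0.0194] 0.9132015691414779
[[ 0.9662  0.2578 -0.0001]
 [ 0.2578 -0.9662  0.    ]
 [-0.0001 -0.     -1.    ]]
```

View pics/topz.png

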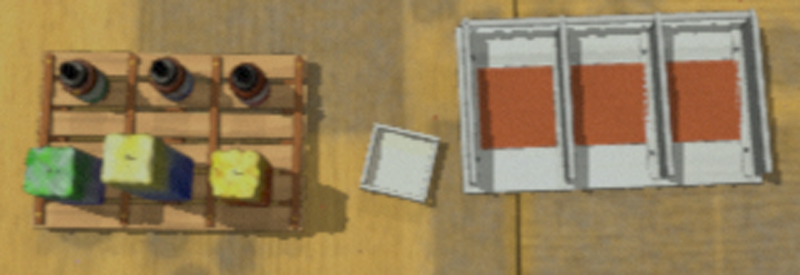

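```bash
cat >> h.py <<'E'
def yawmat(y): # tool x at azimuth y (deg), z down
    c,s=np.cos(np.radians(y)),np.sin(np.radians(y))
    return R.from_matrix(np.array([[c,s,0],[s,-c,0],[0,0,-1.]]))
def plan(s,way,vmax=0.058,wmax=10.4):
    """way: list of (pos,yawdeg[,vmax]); prints rows"""
    p=np.array(s["ee_pos"]);r=tool(s); out=[]
    for w in way:
        tp=np.array(w[0],float); tr=yawmat(w[1]); v=w[2] if len(w)>2 else vmax
        rv=(r.inv()*tr).as_rotvec(); d=tp-p
        n=max(1,int(np.ceil(max(np.linalg.norm(d)/v,np.degrees(np.linalg.norm(rv))/wmax))))
        for k in range(n):
            d=(tp-p)/(n-k); rv=(r.inv()*tr).as_rotvec()/(n-k)
            a=np.round(np.r_[r.inv().apply(d)/.12, rv/np.pi],3)+0.
            p=p+r.apply(a[:3]*.12); r=r*R.from_rotvec(a[3:]*np.pi); out.append(a.tolist())
        out.append("--")
    rows=[o for o in out if o!="--"]
    for i in range(0,len(rows),5): print("[["+", ".join("["+", ".join("%g"%x for x in o)+"]" for o in rows[i:i+5])+"]]")
    print("end",p.round(4))
def azim(s): 
    m=tool(s).as_matrix(); return np.degrees(np.arctan2(m[1,0],m[0,0])), m[:,2]
E
python3 - <<'E'
from plant import robot
from h import *
s=robot.state()
plan(s,[((0.48,-0.12,0.30),90)])
E
```

```text
[[[0.328, -0.292, -0.041, 0, 0, -0.038], [0.36, -0.251, -0.042, 0, 0, -0.038], [0.388, -0.206, -0.041, 0, 0, -0.038], [0.409, -0.158, -0.042, 0, 0, -0.038], [0.425, -0.109, -0.041, 0, 0, -0.038]]]
[[[0.435, -0.057, -0.042, 0, 0, -0.038], [0.439, -0.005, -0.041, 0, 0, -0.038], [0.437, 0.048, -0.042, 0, 0, -0.038], [0.428, 0.099, -0.041, 0, 0, -0.038], [0.413, 0.149, -0.042, 0, 0, -0.037]]]
[[[0.392, 0.197, -0.041, 0, 0, -0.038]]]
end [ 0.48 -0.12  0.3 ]
```

>>> {"fn": "jog_arm", "kwargs": {
  "rows": [
    [[0.33, -0.29, -0.041, 0, 0, -0.038], [0.36, -0.25, -0.042, 0, 0, -0.038], [0.39, -0.206, -0.041, 0, 0, -0.038], [0.41, -0.158, -0.042, 0, 0, -0.038], [0.425, -0.109, -0.041, 0, 0, -0.038]]
  ]
}}

```text
time: 1.78
ee_pos: [0.3074, -0.3825, 0.2705]
eef_rot: [0.0, 0.909, 0.418, -0.0]
force: [1.1, 0.2, 0.3]
width: 0.0853
```

>>> {"fn": "jog_arm", "kwargs": {
  "rows": [
    [[0.435, -0.057, -0.042, 0, 0, -0.038], [0.44, -0.005, -0.041, 0, 0, -0.038], [0.437, 0.048, -0.042, 0, 0, -0.038], [0.428, 0.1, -0.041, 0, 0, -0.038], [0.413, 0.15, -0.042, 0, 0, -0.037]]
  ]
}}

```text
time: 2.4
ee_pos: [0.4526, -0.1625, 0.2955]
eef_rot: [0.0, 0.747, 0.665, 0.0]
force: [1.2, -0.7, -0.3]
width: 0.0857
```

>>> {"fn": "jog_arm", "kwargs": {
  "rows": [
    [[0.392, 0.197, -0.041, 0, 0, -0.038], [0, 0, 0, 0, 0, 0]]
  ]
}}

```text
time: 2.65
ee_pos: [0.4826, -0.1166, 0.3005]
eef_rot: [0.0, 0.705, 0.71, 0.001]
force: [0.1, -0.5, -0.2]
width: 0.0856
```

```bash
python3 - <<'E'
from plant import robot
from h import *
np.set_printoptions(precision=4,suppress=True)
s=robot.state();print(s["time"],s["ee_pos"],azim(s),s["qpos"],s["force"])
w=snap(robot,"wrist");cv2.imwrite("pics/w1.png",w["color"])
T=np.array(w["camera_from_world"]);print(-T[:3,:3].T@T[:3,3])
E
```

```text
2.65 [ 0.4826 -0.1166  0.3005] (np.float64(90.41876260185678), array([ 0.0013,  0.0009, -1.    ])) [ 0.6802  0.1663 -0.561   1.8436  0.0952  1.1573  0.0945] [ 0.1266 -0.486  -0.2329]
[ 0.4819 -0.0426  0.4304]
```

View pics/w1.png

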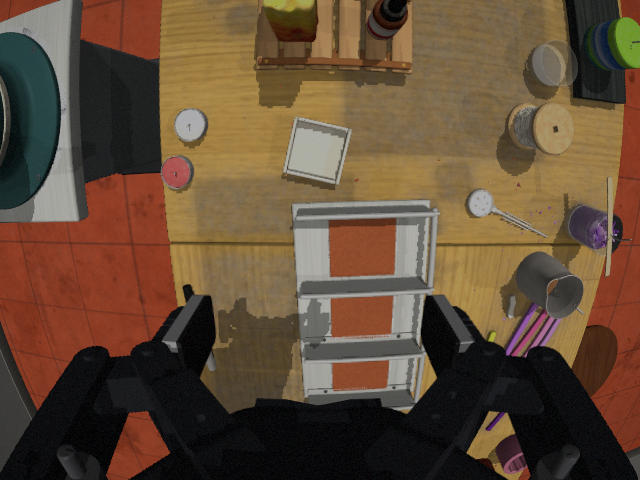

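The wrist view shows the whole stand (tiles about (362,247), (362,316), (360,375)). The dish at (318,151) is turned by about 10°. I'll fit both by their silhouettes.

```bash
cat >> h.py <<'E'
from scipy.optimize import minimize
SS=4
def hullmask(p,X):
    # render at SS sub-pixels
    uv=proj(p,X); h=cv2.convexHull((uv*16).astype(np.int32).reshape(-1,1,2))
    m=np.zeros((480,640),np.uint8); cv2.fillConvexPoly(m,h,255,cv2.LINE_AA,4); return m/255.
def box(x,y,yaw,hx,hy,z0,z1,ox=0,oy0=0):
    c,s=np.cos(yaw),np.sin(yaw)
    return np.array([[x+c*(ox+a*hx)-s*(oy0+b*hy),y+s*(ox+a*hx)+c*(oy0+b*hy),z] for a in(-1,1) for b in(-1,1) for z in(z0,z1)])
def fit(f,x0,step):
    S=np.eye(len(x0))*np.array(step); x0=np.array(x0,float)
    sim=np.vstack([x0]+[x0+S[i] for i in range(len(x0))])
    r=minimize(f,x0,method="Nelder-Mead",options=dict(initial_simplex=sim,xatol=1e-5,fatol=1e-3,maxiter=400)); return r.x,r.fun
E
cat > m1.py <<'E'
from plant import robot
from h import *
np.set_printoptions(precision=4,suppress=True)
w=snap(robot,"wrist"); t=snap(robot,"top"); s=snap(robot,"scene")
def dish(pics):
    ms=[]
    for p in pics:
        m=robot.masks_of(p,"drip_dish_mid")
        if m: ms.append((p,m[0]["mask"].astype(float))); print(m[0]["conf"],m[0]["rect"])
    f=lambda q:sum(np.abs(hullmask(p,box(*q,.032,.032,0,.022))-m).sum()/m.sum() for p,m in ms)
    return fit(f,[.478,-.072,-.15],[.01,.01,.15])
for pics in([w],[t],[s]):
    x,e=dish(pics); print("dish",x[:2],np.degrees(x[2]),e)
def red(p,roi):
    hsv=cv2.cvtColor(p["color"],cv2.COLOR_BGR2HSV); m=((hsv[...,0]<12)|(hsv[...,0]>172))&(hsv[...,1]>140)&(hsv[...,2]>50)
    z=np.zeros_like(m); l,tp,r,b=[int(v) for v in roi]; z[tp:b,l:r]=m[tp:b,l:r]; return z.astype(float)
def stand(p):
    rc=robot.search_frame(p,"burn_stand")[0]["rect"]; m=red(p,rc); print("st",rc,m.sum())
    def f(q):
        im=np.zeros((480,640))
        for o in(-.092,0,.092): im=np.maximum(im,hullmask(p,box(*q,.04,.04,.012,.012,0,o)))
        for o in(-.138,-.046,.046,.138): im=im*(1-hullmask(p,box(*q,.082,.003,0,.053,0,o)))
        return np.abs(im-m).sum()/m.sum()
    return fit(f,[.54,-.28,0],[.01,.01,.05])
for p in(w,t,s):
    x,e=stand(p); print("stand",x[:2],np.degrees(x[2]),e)
E
python3 m1.py
```

```text
0.7 [283.1, 118.0, 352.2, 182.8]
dish [ 0.4815 -0.073 ] -12.818522240750562 0.07615722087921926
0.49 [304.0, 267.6, 316.7, 294.3]
dish [ 0.4836 -0.0676] -12.872200249031936 2.7796188898094454
0.57 [329.3, 241.7, 364.6, 271.3]
dish [ 0.4819 -0.0709] -11.160105064947588 0.1439055873132952
st [294.6, 193.0, 439.4, 410.3] 7396.0
stand [ 0.5409 -0.2777] 2.045539953490836 0.10392476871128944
st [423.2, 224.4, 467.8, 295.0] 814.0
stand [ 0.5411 -0.2747] 3.1875275540892383 2.7038718051174797
st [273.9, 140.8, 355.2, 240.9] 484.0
stand [ 0.5391 -0.2792] 1.8229542991513819 0.9278949291594778
```

```bash
python3 - <<'E'
from plant import robot
from h import *
s=robot.state()
plan(s,[((0.4815,-0.072,0.10),77.2)])
E
```

```text
[[[0.101, 0.001, 0.417, 0, 0, 0.018], [0.101, -0.004, 0.417, 0, 0, 0.018], [0.101, -0.01, 0.416, 0, 0, 0.017], [0.099, -0.015, 0.417, 0, 0, 0.018]]]
end [ 0.4815 -0.0721  0.1   ]
```

>>> {"fn": "jog_arm", "kwargs": {
  "rows": [
    [[0.1, 0, 0.417, 0, 0, 0.018], [0.1, -0.004, 0.417, 0, 0, 0.018], [0.1, -0.01, 0.416, 0, 0, 0.018], [0.1, -0.015, 0.417, 0, 0, 0.018], [0, 0, 0, 0, 0, 0]]
  ]
}}

```text
time: 3.78
ee_pos: [0.4798, -0.0709, 0.0978]
eef_rot: [-0.002, 0.782, 0.624, -0.002]
force: [0.2, 0.0, 0.5]
width: 0.0856
```

```bash
python3 - <<'E'
from plant import robot
from h import *
np.set_printoptions(precision=4,suppress=True)
s=robot.state();print(s["time"],s["ee_pos"],azim(s))
w=snap(robot,"wrist");cv2.imwrite("pics/w2.png",w["color"])
m=robot.masks_of(w,"drip_dish_mid")[0];print(m["conf"],m["rect"]); M=m["mask"].astype(float)
f=lambda q:np.abs(hullmask(w,box(*q,.032,.032,0,.022))-M).sum()/M.sum()
x,e=fit(f,[.481,-.072,-.2],[.01,.01,.1]);print(x[:2],np.degrees(x[2]),e)
plan(s,[((0.4815,-0.072,0.016),77.2,.03)])
E
```

```text
3.775 [ 0.4798 -0.0709  0.0978] (np.float64(77.1460780214039), array([-0.0054,  0.0017, -1.    ]))
0.9 [266.1, 195.0, 377.3, 305.2]
[ 0.4812 -0.0739] -12.345013951153296 0.025209456250390855
[[[-0.002, 0.006, 0.227, -0.001, 0, 0], [-0.002, 0.006, 0.227, 0, 0, 0], [-0.002, 0.006, 0.228, -0.001, 0, 0]]]
end [ 0.4815 -0.072   0.016 ]
```

View pics/w2.png

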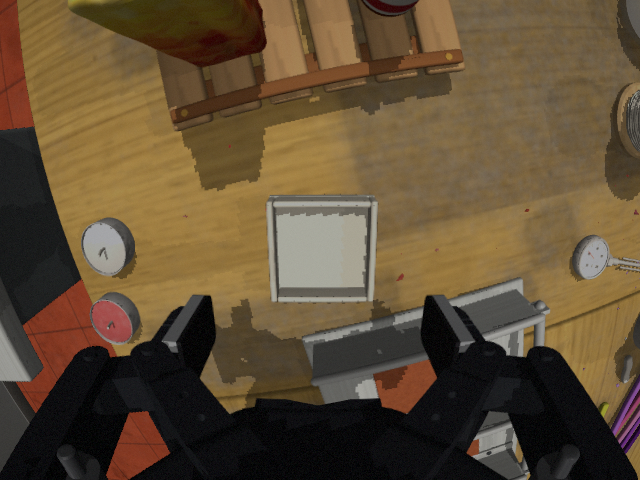

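>>> {"fn": "jog_arm", "kwargs": {
  "rows": [
    [[-0.007, 0.007, 0.227, -0.001, 0, 0], [-0.007, 0.007, 0.227, 0, 0, 0], [-0.007, 0.007, 0.228, -0.001, 0, 0], [0, 0, 0, 0, 0, 0], [0, 0, 0, 0, 0, 0]]
  ]
}}

```text
time: 4.5
ee_pos: [0.4848, -0.0755, 0.0201]
eef_rot: [0.003, 0.782, 0.623, 0.003]
force: [0.3, 0.6, 0.3]
width: 0.0855
```

>>> {"fn": "jog_arm", "kwargs": {
  "rows": [
    [[0, 0, 0, 0, 0, 0], [0, 0, 0, 0, 0, 0], [0, 0, 0, 0, 0, 0], [0, 0, 0, 0, 0, 0], [0, 0, 0, 0, 0, 0]]
  ],
  "grip": 1,
  "force": 40
}}

```text
time: 5.12
ee_pos: [0.4844, -0.0752, 0.0195]
eef_rot: [0.003, 0.782, 0.623, 0.002]
force: [-4.4, -0.8, 18.6]
width: 0.0631
```

```bash
python3 - <<'E'
from plant import robot
from h import *
np.set_printoptions(precision=4,suppress=True)
s=robot.state();print(s["time"],s["ee_pos"],azim(s),s["force"],s["width"])
w=snap(robot,"wrist");cv2.imwrite("pics/w3.png",w["color"])
E
```

```text
5.125 [ 0.4844 -0.0752  0.0195] (np.float64(77.04168052234995), array([ 0.0077, -0.0022, -1.    ])) [-4.3771 -0.766  18.6347] 0.06308686772250971
```

View pics/w3.png

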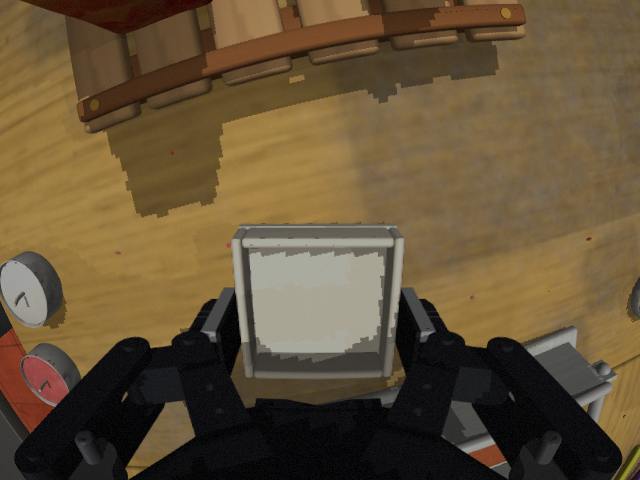

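>>> {"fn": "jog_arm", "kwargs": {
  "rows": [
    [[0, 0, -0.1, 0, 0, 0], [0, 0, -0.3, 0, 0, 0], [0, 0, -0.45, 0, 0, 0], [0, 0, 0, 0, 0, 0]]
  ]
}}

```text
time: 5.68
ee_pos: [0.4848, -0.075, 0.1242]
eef_rot: [0.005, 0.782, 0.623, 0.004]
force: [-0.4, -0.5, -2.5]
width: 0.0631
```

```bash
python3 - <<'E'
from plant import robot
from h import *
np.set_printoptions(precision=4,suppress=True)
s=robot.state();print(s["time"],s["ee_pos"],azim(s),s["force"],s["width"])
w=snap(robot,"wrist");cv2.imwrite("pics/w4.png",w["color"])
plan(s,[((0.541,-0.278,0.135),92)])
E
```

```text
5.675 [ 0.4848 -0.075   0.1242] (np.float64(77.04039928550607), array([ 0.0121, -0.003 , -0.9999])) [-0.4091 -0.5289 -2.5306] 0.06307398161460259
[[[-0.386, 0.209, -0.02, 0.001, 0, -0.021], [-0.399, 0.183, -0.02, 0.001, 0, -0.021], [-0.41, 0.157, -0.021, 0.001, 0, -0.021], [-0.419, 0.129, -0.022, 0.001, 0.001, -0.02]]]
end [ 0.541 -0.278  0.135]
```

View pics/w4.png

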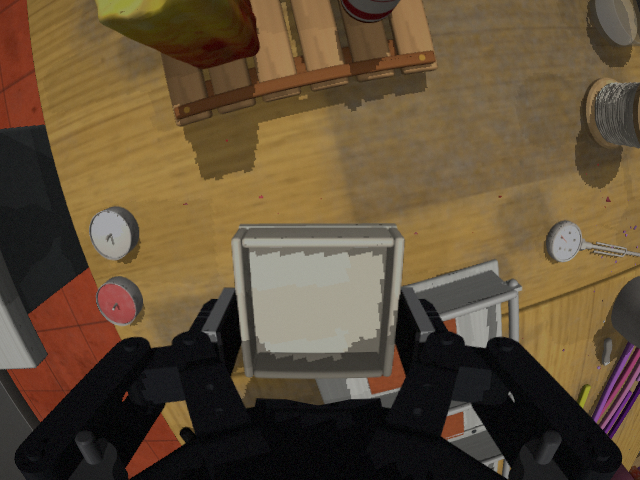

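>>> {"fn": "jog_arm", "kwargs": {
  "rows": [
    [[-0.386, 0.209, -0.02, 0.001, 0, -0.021], [-0.4, 0.183, -0.02, 0.001, 0, -0.021], [-0.41, 0.157, -0.02, 0.001, 0, -0.021], [-0.42, 0.129, -0.022, 0.001, 0.001, -0.02], [0, 0, 0, 0, 0, 0]]
  ]
}}

```text
time: 6.35
ee_pos: [0.5385, -0.2821, 0.1289]
eef_rot: [-0.004, 0.696, 0.718, -0.002]
force: [0.2, 0.1, -2.3]
width: 0.0627
```

>>> {"fn": "jog_arm", "kwargs": {
  "rows": [
    [[0, 0, 0, 0, 0, 0], [0, 0, 0, 0, 0, 0]]
  ]
}}

```text
time: 6.6
ee_pos: [0.5391, -0.2768, 0.1299]
eef_rot: [-0.004, 0.694, 0.72, -0.001]
force: [0.3, -0.7, -0.7]
width: 0.0627
```

```bash
cat > m2.py <<'E'
from plant import robot
from h import *
import sys
np.set_printoptions(precision=4,suppress=True)
s=robot.state();print(s["time"],s["ee_pos"],azim(s),s["force"],s["width"],s["qpos"])
w=snap(robot,"wrist");cv2.imwrite("pics/%s.png"%sys.argv[1],w["color"])
E
python3 m2.py w5; python3 - <<'E'
from plant import robot
from h import *
s=robot.state()
plan(s,[((0.541,-0.278,0.07),92,.03)])
E
```

```text
6.6 [ 0.5391 -0.2768  0.1299] (np.float64(92.05540441344667), array([-0.0071,  0.0035, -1.    ])) [ 0.2998 -0.6556 -0.7498] 0.06265061322045763 [ 0.7947  0.566  -0.4958  1.739   0.3237  0.9269  0.2014]
[[[-0.004, 0.006, 0.167, -0.001, 0, 0], [-0.004, 0.006, 0.167, -0.001, -0.001, 0], [-0.003, 0.005, 0.166, 0, 0, 0]]]
end [ 0.5411 -0.278   0.07  ]
```

View pics/w5.png

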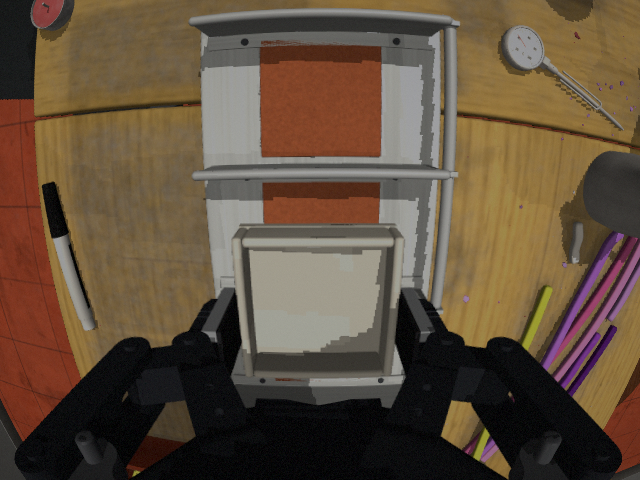

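```bash
cat > m3.py <<'E'
from plant import robot
from h import *
np.set_printoptions(precision=4,suppress=True)
def red(p):
    hsv=cv2.cvtColor(p["color"],cv2.COLOR_BGR2HSV); return ((hsv[...,0]<12)|(hsv[...,0]>172))&(hsv[...,1]>140)&(hsv[...,2]>50)
def tilefit(p,roi):
    m=red(p); z=np.zeros_like(m); l,t,r,b=roi; z[t:b,l:r]=m[t:b,l:r]
    n,lab,st,_=cv2.connectedComponentsWithStats(z.astype(np.uint8)); k=1+np.argmax(st[1:,4]); M=(lab==k).astype(float); print(st[k])
    o0=onz(p,[st[k][0]+st[k][2]/2,st[k][1]+st[k][3]/2],.012)
    f=lambda q:np.abs(hullmask(p,box(*q,.04,.04,.012,.012))-M).sum()/M.sum()
    x,e=fit(f,[o0[0],o0[1],.03],[.01,.01,.05]); return x[:2],np.degrees(x[2]),e
E
python3 - <<'E'
from m3 import *
w=snap(robot,"wrist")
c,y,e=tilefit(w,(200,30,430,170)); print(c,y,e, "mid tile", c-.092*np.array([-np.sin(np.radians(2)),np.cos(np.radians(2))]))
m=robot.masks_of(w,"drip_dish_mid")[0];M=m["mask"].astype(float);print(m["rect"])
s=robot.state();z0=s["ee_pos"][2]-.0195
f=lambda q:np.abs(hullmask(w,box(*q,.032,.032,z0,z0+.022))-M)[:375].sum()/M.sum()
x,e=fit(f,[.54,-.278,.035],[.01,.01,.05]);print("dish",x[:2],np.degrees(x[2]),e)
E
```

```text
[  260    42   121   114 13326]
[ 0.5366 -0.184 ] 2.4514379023339647 0.08018880972770319 mid tile [ 0.5398 -0.2759]
[230.3, 222.6, 403.0, 380.1]
dish [ 0.5391 -0.2764] 2.2233057615010368 0.015280584015985607
```

>>> {"fn": "jog_arm", "kwargs": {
  "rows": [
    [[0, 0.006, 0.25, -0.001, 0, 0], [0, 0.005, 0.25, -0.001, 0, 0], [-0.001, 0, 0.2, 0, 0, 0], [0, 0, 0, 0, 0, 0], [0, 0, 0, 0, 0, 0]]
  ]
}}

```text
time: 7.38
ee_pos: [0.5409, -0.2778, 0.0472]
eef_rot: [-0.001, 0.695, 0.719, 0.001]
force: [-0.3, -0.8, -1.0]
width: 0.0626
```

```bash
python3 m2.py w6
```

```text
7.375 [ 0.5409 -0.2778  0.0472] (np.float64(91.9996245686659), array([ 0.0009,  0.0028, -1.    ])) [-0.3    -0.8388 -0.9651] 0.06264327800864052 [ 0.7583  0.6786 -0.4465  1.7742  0.392   0.7783  0.1501]
```

View pics/w6.png

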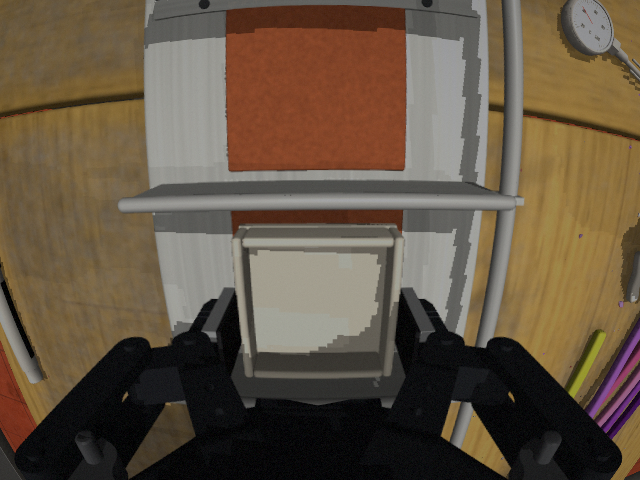

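>>> {"fn": "jog_arm", "kwargs": {
  "rows": [
    [[0, 0, 0.07, 0, 0, 0], [0, 0, 0.035, 0, 0, 0], [0, 0, 0.02, 0, 0, 0], [0, 0, 0, 0, 0, 0]]
  ]
}}

```text
time: 7.92
ee_pos: [0.5402, -0.2778, 0.0318]
eef_rot: [-0.001, 0.695, 0.719, 0.001]
force: [-7.4, 2.3, 13.6]
width: 0.0628
```

>>> {"fn": "jog_arm", "kwargs": {
  "rows": [
    [[0, 0, 0, 0, 0, 0], [0, 0, 0, 0, 0, 0], [0, 0, 0, 0, 0, 0], [0, 0, 0, 0, 0, 0]]
  ],
  "grip": 0
}}

```text
time: 8.43
ee_pos: [0.5403, -0.2778, 0.0311]
eef_rot: [-0.001, 0.695, 0.719, 0.001]
force: [0.0, -0.6, -0.2]
width: 0.0856
```

>>> {"fn": "jog_arm", "kwargs": {
  "rows": [
    [[0, 0, -0.3, 0, 0, 0], [0, 0, -0.5, 0, 0, 0], [0.4, 0, -0.3, 0, 0, 0], [0.45, 0, -0.2, 0, 0, 0], [0, 0, 0, 0, 0, 0]]
  ]
}}

```text
time: 9.05
ee_pos: [0.5379, -0.1723, 0.1899]
eef_rot: [0.0, 0.693, 0.721, 0.002]
force: [-0.0, -0.3, -0.5]
width: 0.0858
```

```bash
python3 m2.py w7; python3 - <<'E'
from m3 import *
np.set_printoptions(precision=4,suppress=True)
s=snap(robot,"scene");cv2.imwrite("pics/s7.png",cv2.resize(s["color"][110:270,240:440],None,fx=3.5,fy=3.5))
for n in("scene","wrist"):
    w=snap(robot,n)
    m=robot.masks_of(w,"drip_dish_mid")
    if m:
        M=m[0]["mask"].astype(float);print(m[0]["conf"],m[0]["rect"])
        f=lambda q:np.abs(hullmask(w,box(*q,.032,.032,.012,.034))-M).sum()/M.sum()
        x,e=fit(f,[.54,-.278,.035],[.01,.01,.05]);print("dish",x[:2],np.degrees(x[2]),e)
E
```

```text
9.05 [ 0.5379 -0.1723  0.1899] (np.float64(92.306616991956), array([ 0.0032,  0.0026, -1.    ])) [-0.0384 -0.3246 -0.5137] 0.08579119022809134 [ 0.7053  0.4248 -0.565   1.8067  0.2645  0.9836  0.0734]
0.6 [297.4, 173.8, 326.9, 190.1]
dish [ 0.5426 -0.3067] 1.4326849287211245 0.7634754127384588
0.8 [282.7, 295.8, 355.9, 358.5]
dish [ 0.5401 -0.2857] 0.8044214446393836 0.1464865738142612
```

View pics/w7.png

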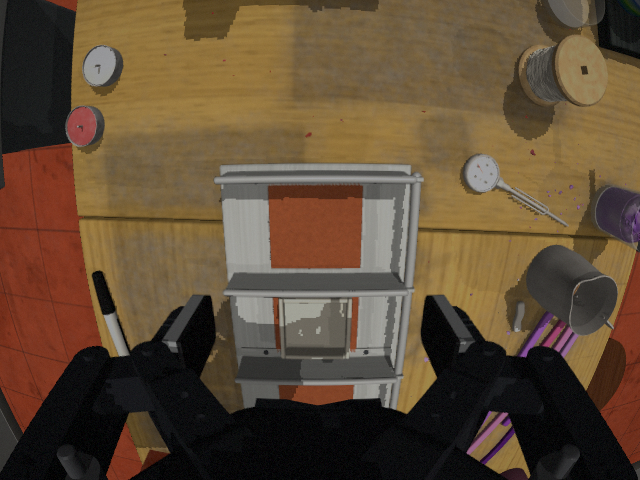

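View pics/s7.png

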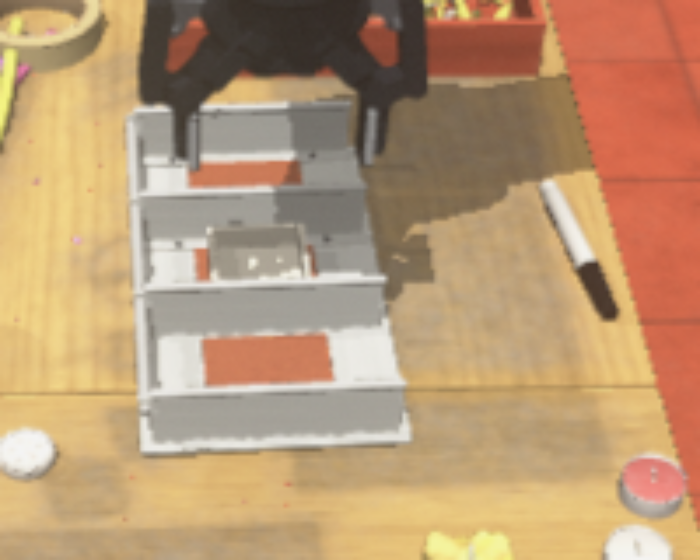

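```bash
python3 - <<'E'
from plant import robot
from h import *
s=robot.state()
plan(s,[((0.46,0.04,0.36),90)])
E
```

```text
[[[0.367, -0.116, -0.287, 0, 0, 0.002], [0.366, -0.118, -0.287, 0, 0, 0.002], [0.366, -0.12, -0.287, 0, 0, 0.002], [0.365, -0.123, -0.287, 0, -0.001, 0.002], [0.363, -0.124, -0.289, 0, 0, 0.003]]]
end [0.46 0.04 0.36]
```

>>> {"fn": "jog_arm", "kwargs": {
  "rows": [
    [[0.366, -0.116, -0.287, 0, 0, 0.002], [0.366, -0.118, -0.287, 0, 0, 0.002], [0.366, -0.12, -0.287, 0, 0, 0.002], [0.366, -0.122, -0.287, 0, -0.001, 0.002], [0.364, -0.124, -0.288, 0, 0, 0.002]]
  ]
}}

```text
time: 9.98
ee_pos: [0.4594, 0.0418, 0.3613]
eef_rot: [-0.0, 0.706, 0.708, -0.0]
force: [0.7, 0.2, 0.5]
width: 0.0854
```

>>> {"fn": "jog_arm", "kwargs": {
  "rows": [
    [[0, 0, 0, 0, 0, 0], [0, 0, 0, 0, 0, 0]]
  ]
}}

```text
time: 10.22
ee_pos: [0.4601, 0.04, 0.3599]
eef_rot: [-0.0, 0.706, 0.708, -0.0]
force: [0.7, -1.1, -0.1]
width: 0.0853
```

```bash
python3 m2.py w8; python3 - <<'E'
from m3 import *
np.set_printoptions(precision=4,suppress=True)
D={"tall":(.022,.187),"orange":(.0225,.121),"green":(.0225,.114)}
X0={"tall":(.46,.145),"orange":(.457,.065),"green":(.459,.228)}
ps={n:snap(robot,n) for n in("wrist","scene")}
for k in D:
  for pn,p in ps.items():
    m=robot.masks_of(p,f"candle_{k}_mid")
    l=robot.landmark_of(p,f"candle_{k}_mid")
    if not m: print(k,pn,"none");continue
    M=m[0]["mask"].astype(float); h,H=D[k]
    f=lambda q:np.abs(hullmask(p,box(*q,h,h,.024,.024+H))-M).sum()/M.sum()
    x,e=fit(f,[*X0[k],.02],[.01,.01,.1]); print(k,pn,m[0]["conf"],m[0]["rect"],x[:2],np.degrees(x[2]),e, onz(p,l[0]["point"],.024+H/2) if l else "")
E
```

```text
10.225 [0.4601 0.04   0.3599] (np.float64(90.12071080235332), array([-0.0006, -0.    , -1.    ])) [ 0.7485 -1.0541 -0.1264] 0.08528834555745715 [ 0.5621  0.0547 -0.7371  1.8239  0.0383  1.2781 -0.1832]
tall wrist none
tall scene 0.95 [358.4, 273.3, 397.8, 363.1] [0.4656 0.1503] -14.123331069029083 0.1771894922457838 [0.4654 0.148  0.1175]
orange wrist 0.83 [295.6, 140.4, 338.3, 192.2] [0.4592 0.0702] -2.7954764777079375 0.29370981902631055 
orange scene 0.97 [357.6, 264.6, 388.0, 317.3] [0.4602 0.0598] -14.559441416575924 2.4761925396309534 [0.4576 0.0676 0.0845]
green wrist 0.82 [295.8, 2.4, 341.5, 52.3] [0.4598 0.2287] -0.5002000578484269 0.10748752676036152 
green scene 0.8 [358.6, 350.8, 404.1, 410.0] [0.4632 0.2293] -13.641832731516645 0.14787581699346403 [0.457  0.2241 0.081 ]
```

View pics/w8.png

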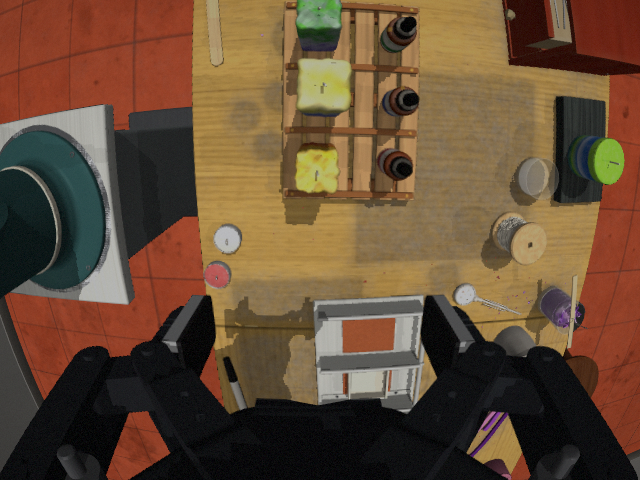

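>>> {"fn": "jog_arm", "kwargs": {
  "rows": [
    [[0.4, 0, 0, 0, 0, 0], [0.4, 0, 0, 0, 0, 0], [0, 0, 0, 0, 0, 0], [0, 0, 0, 0, 0, 0]]
  ]
}}

```text
time: 11.48
ee_pos: [0.4597, 0.1366, 0.3603]
eef_rot: [-0.0, 0.706, 0.708, -0.0]
force: [0.1, -0.9, 0.9]
width: 0.0853
```

```bash
python3 m2.py w9; cat > m4.py <<'E'
from m3 import *
np.set_printoptions(precision=4,suppress=True)
D={"tall":(.022,.187),"orange":(.0225,.121),"green":(.0225,.114)}
X0={"tall":(.46,.147),"orange":(.457,.067),"green":(.459,.228)}
ps={n:snap(robot,n) for n in("wrist",)}
import sys
for k in sys.argv[1:]:
  for pn,p in ps.items():
    m=robot.masks_of(p,f"candle_{k}_mid")
    l=robot.landmark_of(p,f"candle_{k}_mid")
    if not m: print(k,pn,"none",l);continue
    M=m[0]["mask"].astype(float); h,H=D[k]
    f=lambda q:np.abs(hullmask(p,box(*q,h,h,.024,.024+H))-M).sum()/M.sum()
    x,e=fit(f,[*X0[k],.02],[.01,.01,.1]); print(k,pn,m[0]["conf"],m[0]["rect"],x[:2],np.degrees(x[2]),e, onz(p,l[0]["point"],.024+H/2) if l else "")
    im=p["color"].copy(); q=proj(p,box(*x,h,h,.024,.024+H)).astype(int)
    for a in q: cv2.circle(im,tuple(int(v) for v in a),2,(255,0,255),-1)
    cv2.drawContours(im,cv2.findContours(M.astype(np.uint8),0,2)[0],-1,(255,255,0),1)
    l_,t_,r_,b_=[int(v) for v in m[0]["rect"]]
    cv2.imwrite(f"pics/fit_{k}_{p['shot']}.png",cv2.resize(im[max(0,t_-40):b_+40,max(0,l_-40):r_+40],None,fx=4,fy=4)); print(f"pics/fit_{k}_{p['shot']}.png")
E
python3 m4.py tall orange green
```

```text
11.475 [0.4597 0.1366 0.3603] (np.float64(90.186423692796), array([-0.0003, -0.0001, -1.    ])) [ 0.0901 -0.86    0.9431] 0.0852704411860543 [ 0.4249  0.1083 -0.8324  1.7847  0.0834  1.285  -0.4249]
tall wrist 0.58 [296.3, 160.6, 352.5, 234.9] [0.4661 0.1469] -2.245288522782008 0.23962989706302162 
pics/fit_tall_24.png
orange wrist 0.58 [295.8, 231.8, 334.4, 286.0] [0.4605 0.0696] 9.420781023657698 0.6918171586696816 [0.4577 0.0722 0.0845]
pics/fit_orange_24.png
green wrist 0.95 [295.5, 82.1, 342.2, 129.7] [0.4603 0.2258] -1.3717819555387094 0.27560800921745093 
pics/fit_green_24.png
```

View pics/w9.png

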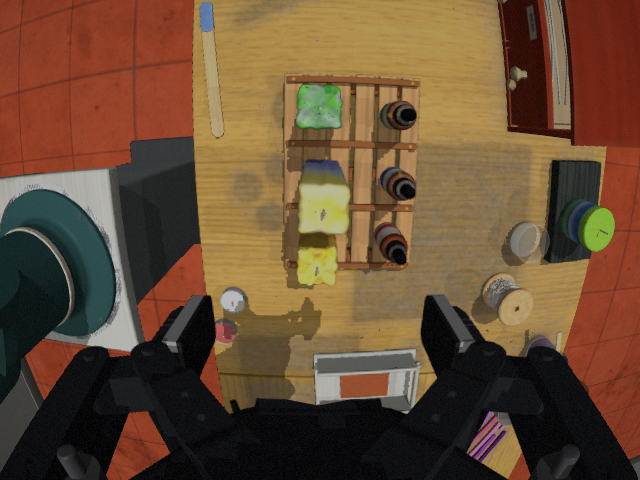

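View pics/fit_tall_24.png

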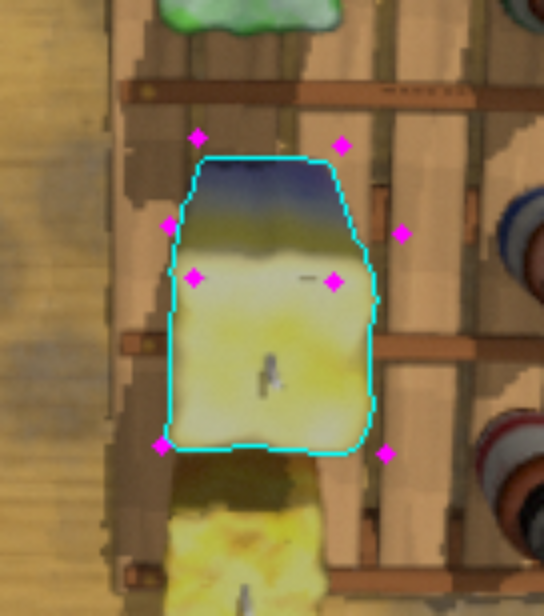

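```bash
python3 - <<'E'
from m3 import *
np.set_printoptions(precision=4,suppress=True)
w=snap(robot,"wrist")
for n,uv,z in[("tall wick base",(323,216),.211),("tall top c",(324,208),.211),("tall base edge c",((200+332)/8+256,160/1),.024),("green wick",(320,107),.138),("orange top",(317.5,263),.145),("orange wickbase",(317.5,268),.145)]:
    print(n,onz(w,uv,z))
x=[.4625,.147,0]
print(proj(w,box(*x,.022,.022,.024,.211)))
E
```

```text
tall wick base [0.4638 0.1389 0.211 ]
tall top c [0.4646 0.1453 0.211 ]
tall base edge c [0.4657 0.1634 0.024 ]
green wick [0.4617 0.2254 0.138 ]
orange top [0.4597 0.0735 0.145 ]
orange wickbase [0.4597 0.0681 0.145 ]
[[302.5745 189.9918]
 [293.2412 233.0623]
 [302.3833 155.6054]
 [292.4318 177.5728]
 [337.1175 190.0805]
 [349.1082 233.1765]
 [337.5393 155.7106]
 [350.4338 177.7543]]
```

```bash
python3 - <<'E'
from plant import robot
from h import *
s=robot.state();print(s["ee_pos"])
plan(s,[((0.4640,0.144,0.25),89),((0.4640,0.144,0.174),89,.04)])
E
```

```text
[0.45973521 0.13673074 0.36041433]
[[[0.03, 0.018, 0.46, 0, 0, 0.003], [0.031, 0.017, 0.46, 0, 0, 0.003], [0, 0, 0.317, 0, 0, 0], [0, 0, 0.316, 0, 0, 0]]]
end [0.464  0.144  0.1741]
```

>>> {"fn": "jog_arm", "kwargs": {
  "rows": [
    [[0.03, 0.018, 0.46, 0, 0, 0.003], [0.03, 0.018, 0.46, 0, 0, 0.003], [0, 0, 0.32, 0, 0, 0], [0, 0, 0, 0, 0, 0], [0, 0, 0, 0, 0, 0]]
  ]
}}

```text
time: 12.55
ee_pos: [0.4647, 0.1445, 0.2131]
eef_rot: [0.0, 0.713, 0.702, 0.001]
force: [-0.5, -0.2, 1.0]
width: 0.085
```

```bash
python3 m2.py w10; python3 - <<'E'
from plant import robot
from h import *
plan(robot.state(),[((0.4640,0.144,0.174),89,.04)])
E
```

```text
12.55 [0.4647 0.1445 0.2131] (np.float64(89.10425015451926), array([ 0.0013,  0.0005, -1.    ])) [-0.4709 -0.2499  1.0413] 0.08496297453987217 [ 0.3318  0.294  -0.8068  1.9635  0.2539  0.9853 -0.6109]
[[[-0.004, -0.008, 0.328, 0.001, 0, 0.001]]]
end [0.464 0.144 0.174]
```

View pics/w10.png

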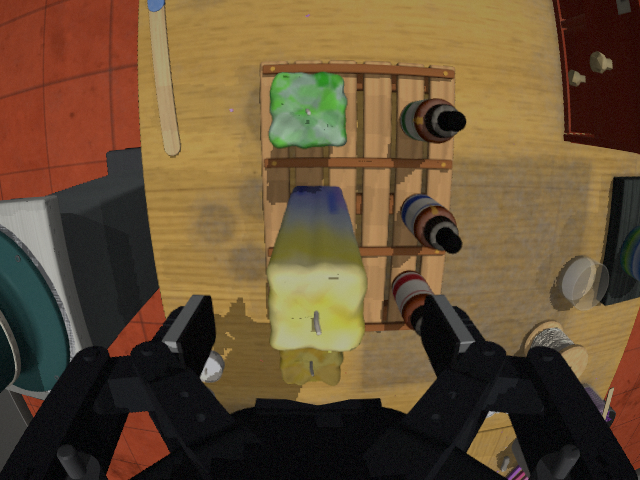

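>>> {"fn": "jog_arm", "kwargs": {
  "rows": [
    [[-0.002, -0.004, 0.16, 0, 0, 0], [-0.002, -0.004, 0.165, 0, 0, 0], [0, 0, 0, 0, 0, 0], [0, 0, 0, 0, 0, 0]]
  ]
}}

```text
time: 13.1
ee_pos: [0.4638, 0.1439, 0.174]
eef_rot: [0.001, 0.713, 0.701, 0.001]
force: [-0.6, 0.5, 0.2]
width: 0.0854
```

>>> {"fn": "jog_arm", "kwargs": {
  "rows": [
    [[0, 0, 0, 0, 0, 0], [0, 0, 0, 0, 0, 0], [0, 0, 0, 0, 0, 0], [0, 0, 0, 0, 0, 0], [0, 0, 0, 0, 0, 0]]
  ],
  "grip": 1,
  "force": 40
}}

```text
time: 13.72
ee_pos: [0.4634, 0.1437, 0.1731]
eef_rot: [0.0, 0.713, 0.701, 0.0]
force: [-1.0, -0.7, 5.2]
width: 0.0421
```

```bash
python3 m2.py w11
```

```text
13.725 [0.4634 0.1437 0.1731] (np.float64(89.09384953668088), array([ 0.0006,  0.    , -1.    ])) [-1.0019 -0.7464  5.2486] 0.042101512601757686 [ 0.2993  0.3515 -0.7801  2.0039  0.313   0.9064 -0.6619]
```

View pics/w11.png

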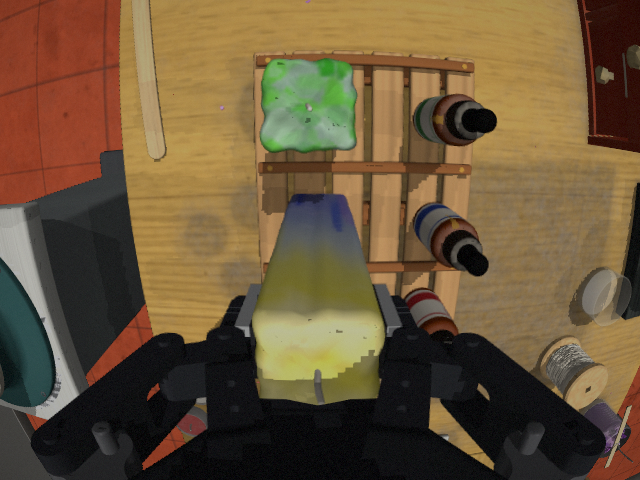

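```bash
python3 - <<'E'
from m3 import *
np.set_printoptions(precision=4,suppress=True)
w=snap(robot,"wrist"); s=robot.state()
print(s["ee_pos"])
for n,uv,z in[("base edge",(318,195),.024),("base l",(290,196),.024),("base r",(347,196),.024),("top near edge",(318,313),.211)]: print(n,onz(w,uv,z))
cv2.imwrite("pics/w11z.png",cv2.resize(w["color"][180:420,230:410],None,fx=2.5,fy=2.5))
print(proj(w,box(.4635,.1437,-.016,.022,.022,.024,.211)))
E
```

```text
[0.4634 0.1437 0.1731]
base edge [0.464  0.1627 0.024 ]
base l [0.4426 0.1623 0.024 ]
base r [0.4862 0.1616 0.024 ]
top near edge [0.4638 0.1661 0.211 ]
[[290.0382 245.7861]
 [254.4951 420.9426]
 [288.8789 191.208 ]
 [241.2843 313.0483]
 [345.3755 245.7615]
 [381.7756 420.8031]
 [346.5132 191.1892]
 [395.0693 312.9312]]
```

View pics/w11z.png

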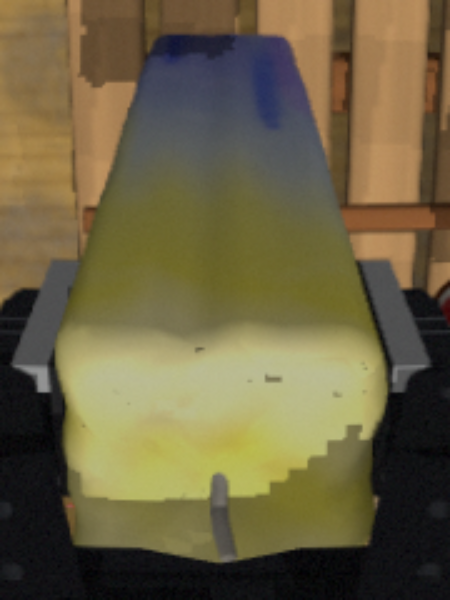

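>>> {"fn": "jog_arm", "kwargs": {
  "rows": [
    [[0, 0, -0.05, 0, 0, 0], [0, 0, -0.25, 0, 0, 0], [0, 0, -0.4, 0, 0, 0], [0, 0, -0.4, 0, 0, 0], [0, 0, -0.25, 0, 0, 0]]
  ]
}}

```text
time: 14.45
ee_pos: [0.463, 0.144, 0.3369]
eef_rot: [0.001, 0.713, 0.702, 0.001]
force: [-0.5, -0.0, -4.3]
width: 0.0422
```

```bash
python3 m2.py w12;python3 - <<'E'
from plant import robot
from h import *
plan(robot.state(),[((0.5402,-0.277,0.335),92,.042)])
E
```

```text
14.45 [0.463  0.144  0.3369] (np.float64(89.12215866239353), array([ 0.0016,  0.0001, -1.    ])) [-0.4771 -0.0181 -4.2996] 0.042196548440315014 [ 0.415   0.1432 -0.8518  1.8105  0.1144  1.237  -0.4845]
[[[-0.318, 0.063, 0.004, 0, 0, -0.001], [-0.319, 0.062, 0.004, 0, 0, -0.001], [-0.319, 0.061, 0.004, 0, 0, -0.002], [-0.319, 0.059, 0.004, 0, 0, -0.001], [-0.319, 0.057, 0.004, 0, 0, -0.002]]]
[[[-0.32, 0.055, 0.004, 0, 0, -0.001], [-0.32, 0.055, 0.003, 0, 0, -0.002], [-0.32, 0.052, 0.004, 0, 0, -0.001], [-0.32, 0.052, 0.003, 0.001, 0, -0.002], [-0.321, 0.049, 0.003, 0, 0, -0.001]]]
[[[-0.321, 0.049, 0.004, 0.001, 0, -0.002]]]
end [ 0.5402 -0.277   0.335 ]
```

View pics/w12.png

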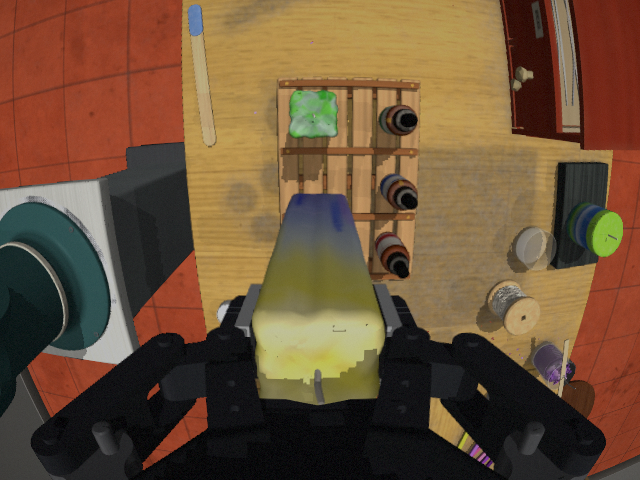

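The tall candle hangs straight, with no slip in the jaws. Next I'll carry it to the stand.

>>> {"fn": "jog_arm", "kwargs": {
  "rows": [
    [[-0.2, 0.04, 0, 0, 0, -0.001], [-0.32, 0.062, 0.004, 0, 0, -0.001], [-0.32, 0.061, 0.004, 0, 0, -0.002], [-0.32, 0.06, 0.004, 0, 0, -0.001], [-0.32, 0.057, 0.004, 0, 0, -0.002]]
  ]
}}

```text
time: 15.12
ee_pos: [0.4951, -0.0353, 0.3324]
eef_rot: [-0.0, 0.705, 0.709, -0.0]
force: [0.1, 0.9, -2.8]
width: 0.042
```

>>> {"fn": "jog_arm", "kwargs": {
  "rows": [
    [[-0.32, 0.055, 0.004, 0, 0, -0.001], [-0.32, 0.055, 0.004, 0, 0, -0.002], [-0.32, 0.052, 0.004, 0, 0, -0.001], [-0.32, 0.052, 0.004, 0, 0, -0.002], [-0.32, 0.05, 0.004, 0, 0, -0.002]]
  ]
}}

```text
time: 15.75
ee_pos: [0.5298, -0.2268, 0.3299]
eef_rot: [-0.0, 0.696, 0.718, -0.0]
force: [0.5, 0.5, -3.0]
width: 0.0424
```

>>> {"fn": "jog_arm", "kwargs": {
  "rows": [
    [[-0.32, 0.05, 0, 0, 0, -0.002], [-0.12, 0.02, 0, 0, 0, 0], [0, 0, 0, 0, 0, 0], [0, 0, 0, 0, 0, 0]]
  ]
}}

```text
time: 16.25
ee_pos: [0.5402, -0.2766, 0.3303]
eef_rot: [-0.0, 0.693, 0.721, 0.0]
force: [-0.7, -0.3, -3.2]
width: 0.0419
```

```bash
python3 m2.py w13;python3 - <<'E'
from m3 import *
plan(robot.state(),[((0.5402,-0.277,0.24),92,.042)])
t=snap(robot,"top");cv2.imwrite("pics/t13.png",cv2.resize(t["color"][200:320,300:500],None,fx=3.5,fy=3.5))
E
```

```text
16.25 [ 0.5402 -0.2766  0.3303] (np.float64(92.25543940407955), array([-0.0001,  0.0005, -1.    ])) [-0.725  -0.3099 -3.2429] 0.04186326027162851 [ 0.8556  0.3709 -0.5728  1.5398  0.2053  1.2918  0.2964]
[[[-0.001, 0, 0.251, 0, 0, 0], [-0.001, 0, 0.251, 0, 0, 0.001], [-0.001, 0, 0.252, 0, 0, 0]]]
end [ 0.5402 -0.277   0.24  ]
```

View pics/w13.png

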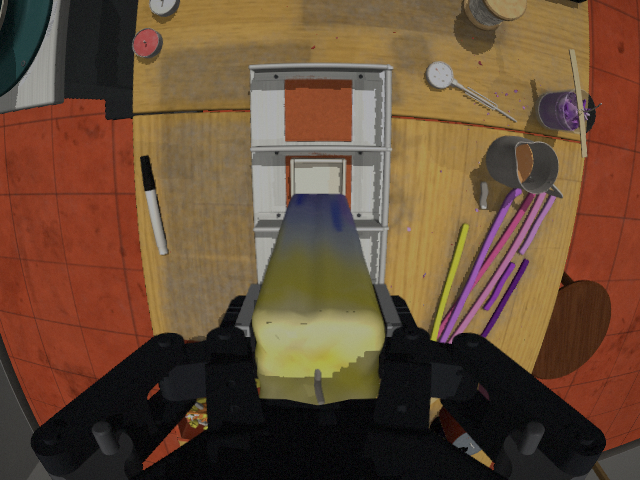

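>>> {"fn": "jog_arm", "kwargs": {
  "rows": [
    [[0, 0, 0.25, 0, 0, 0], [-0.001, 0, 0.25, 0, 0, 0], [-0.001, 0, 0.25, 0, 0, 0], [-0.002, 0, 0.2, 0, 0, 0], [0, 0, 0, 0, 0, 0]]
  ]
}}

```text
time: 16.98
ee_pos: [0.5394, -0.2777, 0.2152]
eef_rot: [-0.001, 0.693, 0.721, -0.0]
force: [0.4, -0.6, -2.4]
width: 0.042
```

```bash
python3 m2.py w14;python3 - <<'E'
from m3 import *
np.set_printoptions(precision=4,suppress=True)
s=robot.state();w=snap(robot,"wrist");cv2.imwrite("pics/w14z.png",cv2.resize(w["color"][60:300,200:440],None,fx=2.5,fy=2.5))
p=s["ee_pos"];zb=p[2]-.1491;print("base z",zb)
print(proj(w,box(p[0],p[1],.036,.022,.022,zb,zb+.187))[[2,6]], "dish pred rim",proj(w,box(.5402,-.277,.036,.032,.032,.012,.034)))
E
```

```text
16.975 [ 0.5394 -0.2777  0.2152] (np.float64(92.21400685868909), array([-0.0023,  0.0013, -1.    ])) [ 0.4027 -0.6372 -2.4243] 0.04201534870728678 [ 0.8356  0.4687 -0.5454  1.675   0.2689  1.0762  0.2473]
base z 0.06745269031359766
[[289.1117 191.128 ]
 [346.7375 191.2522]] dish pred rim [[284.0856 235.586 ]
 [281.9512 242.9887]
 [282.7086 168.0556]
 [280.3093 171.2243]
 [351.7534 235.7268]
 [353.8972 243.1372]
 [353.4456 168.2131]
 [355.8766 171.3925]]
```

View pics/w14z.png

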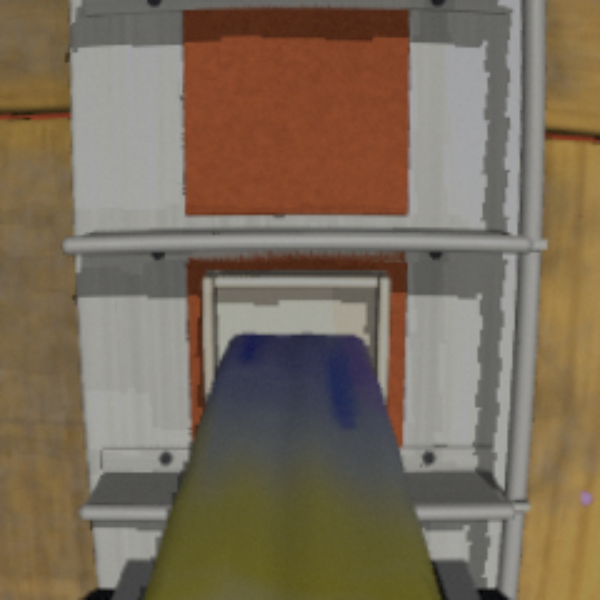

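```bash
python3 - <<'E'
from m3 import *
np.set_printoptions(precision=4,suppress=True)
w=snap(robot,"wrist")
g=lambda u,v,z:onz(w,(200+u/2.5,60+v/2.5),z)
for n,u,v,z in[("left tile lo edge L",187,214,.012),("left tile lo R",407,214,.012),("rim far L",203,272,.034),("rim far R",390,272,.034),("candle base L",232,336,.0675),("candle base R",363,336,.0675),
 ("part top mid L end",68,244,.053),("part top R end",545,244,.053),("part low L",84,512,.053),("part low R",528,508,.053)]: print(n,g(u,v,z))
E
```

```text
left tile lo edge L [ 0.5    -0.2263  0.012 ]
left tile lo R [ 0.5791 -0.2233  0.012 ]
rim far L [ 0.5083 -0.2445  0.034 ]
rim far R [ 0.5717 -0.2421  0.034 ]
candle base L [ 0.5208 -0.2598  0.0675]
candle base R [ 0.5609 -0.2582  0.0675]
part top mid L end [ 0.466  -0.2338  0.053 ]
part top R end [ 0.6198 -0.2276  0.053 ]
part low L [ 0.4694 -0.326   0.053 ]
part low R [ 0.6235 -0.3188  0.053 ]
```

>>> {"fn": "jog_arm", "kwargs": {
  "rows": [
    [[0.027, 0.002, 0.1, -0.001, 0, 0], [0, 0.002, 0.12, 0, 0, 0], [0, 0, 0.1, 0, 0, 0], [0, 0, 0, 0, 0, 0], [0, 0, 0, 0, 0, 0]]
  ]
}}

```text
time: 17.75
ee_pos: [0.5407, -0.2754, 0.178]
eef_rot: [0.001, 0.694, 0.72, 0.001]
force: [-0.4, 0.6, -3.1]
width: 0.0424
```

```bash
python3 m2.py w15;python3 - <<'E'
from m3 import *
np.set_printoptions(precision=4,suppress=True)
w=snap(robot,"wrist");cv2.imwrite("pics/w15z.png",cv2.resize(w["color"][60:300,200:440],None,fx=2.5,fy=2.5))
E
```

```text
17.75 [ 0.5407 -0.2754  0.178 ] (np.float64(92.16274275044908), array([ 0.0033,  0.0002, -1.    ])) [-0.366   0.5784 -3.1168] 0.04237891623055589 [ 0.8218  0.5068 -0.5326  1.7114  0.2955  1.0013  0.2218]
```

View pics/w15z.png

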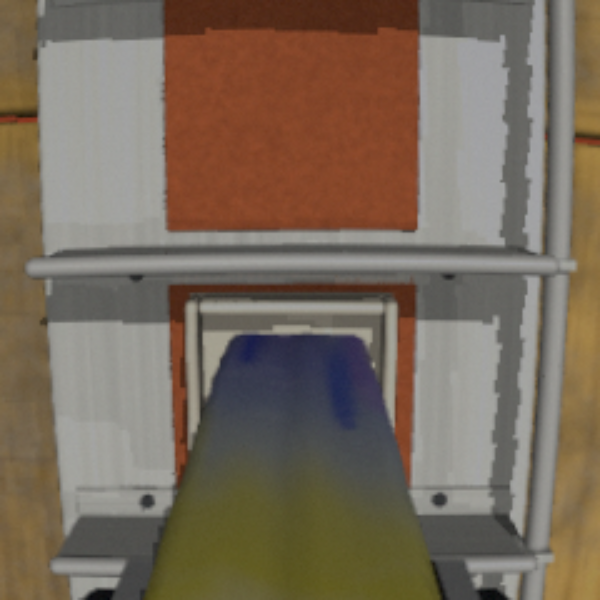

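>>> {"fn": "jog_arm", "kwargs": {
  "rows": [
    [[0, 0, 0.05, 0, 0, 0], [0, 0, 0.035, 0, 0, 0], [0, 0, 0, 0, 0, 0]]
  ]
}}

```text
time: 18.23
ee_pos: [0.5405, -0.2753, 0.1674]
eef_rot: [0.001, 0.694, 0.72, 0.001]
force: [0.8, -0.8, -3.6]
width: 0.042
```

>>> {"fn": "jog_arm", "kwargs": {
  "rows": [
    [[0, 0, 0.015, 0, 0, 0], [0, 0, 0, 0, 0, 0]]
  ]
}}

```text
time: 18.48
ee_pos: [0.5411, -0.2754, 0.1669]
eef_rot: [0.002, 0.694, 0.72, 0.001]
force: [-2.7, 1.3, 11.4]
width: 0.0422
```

```bash
python3 - <<'E'
from m3 import *
np.set_printoptions(precision=4,suppress=True)
s=robot.state();print(s["ee_pos"],s["force"],s["time"])
w=snap(robot,"wrist");cv2.imwrite("pics/w16z.png",cv2.resize(w["color"][60:300,200:440],None,fx=2.5,fy=2.5))
E
```

```text
[ 0.5411 -0.2754  0.1669] [-2.7014  1.3159 11.4066] 18.475
```

View pics/w16z.png

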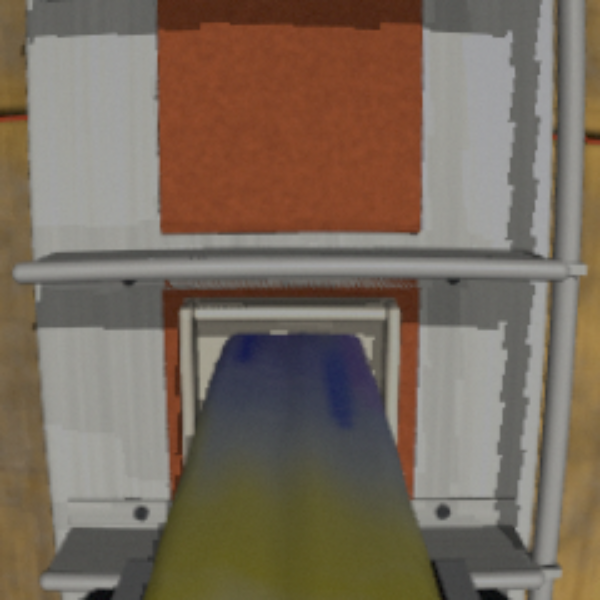

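>>> {"fn": "jog_arm", "kwargs": {
  "rows": [
    [[0, 0, -0.005, 0, 0, 0], [0, 0, 0, 0, 0, 0], [0, 0, 0, 0, 0, 0], [0, 0, 0, 0, 0, 0], [0, 0, 0, 0, 0, 0]]
  ],
  "grip": 0
}}

```text
time: 19.15
ee_pos: [0.5405, -0.2753, 0.1664]
eef_rot: [0.001, 0.694, 0.72, 0.001]
force: [0.2, 0.5, 0.4]
width: 0.0856
```

>>> {"fn": "jog_arm", "kwargs": {
  "rows": [
    [[0, 0, -0.25, 0, 0, 0], [0, 0, -0.5, 0, 0, 0], [0, 0, -0.5, 0, 0, 0], [0.2, 0, -0.1, 0, 0, 0], [0.4, 0, 0, 0, 0, 0]]
  ]
}}

```text
time: 19.77
ee_pos: [0.5372, -0.2037, 0.329]
eef_rot: [0.002, 0.695, 0.719, 0.001]
force: [1.7, -0.2, -0.2]
width: 0.0855
```

```bash
python3 m2.py w17; python3 - <<'E'
from m3 import *
s=snap(robot,"scene");cv2.imwrite("pics/s17.png",cv2.resize(s["color"][60:260,240:440],None,fx=3,fy=3))
s=snap(robot,"top");cv2.imwrite("pics/t17.png",cv2.resize(s["color"][180:320,300:500],None,fx=4,fy=4))
plan(robot.state(),[((0.46,-0.02,0.33),90),((.46,0.05,.28),0)])
E
```

```text
19.775 [ 0.5372 -0.2037  0.329 ] (np.float64(92.00815217981705), array([ 0.0041, -0.0005, -1.    ])) [ 1.7128 -0.2292 -0.1839] 0.08554224809537223 [ 0.7965  0.3097 -0.6099  1.6249  0.184   1.2609  0.1884]
[[[0.383, -0.145, -0.004, 0, 0, 0.003], [0.381, -0.149, -0.003, 0, 0, 0.003], [0.38, -0.153, -0.004, 0, 0, 0.004], [0.379, -0.157, -0.003, 0.001, 0, 0.003], [0.065, 0, 0.046, 0, 0, 0.056]]]
[[[0.064, -0.011, 0.046, 0, 0, 0.056], [0.061, -0.022, 0.046, 0, 0, 0.055], [0.056, -0.032, 0.046, 0, 0, 0.056], [0.049, -0.042, 0.047, 0, 0, 0.055], [0.042, -0.05, 0.046, 0, 0, 0.056]]]
[[[0.032, -0.056, 0.047, 0, 0, 0.055], [0.022, -0.061, 0.046, 0, 0, 0.056], [0.011, -0.063, 0.047, 0, 0, 0.055]]]
end [0.46   0.05   0.2799]
```

View pics/w17.png

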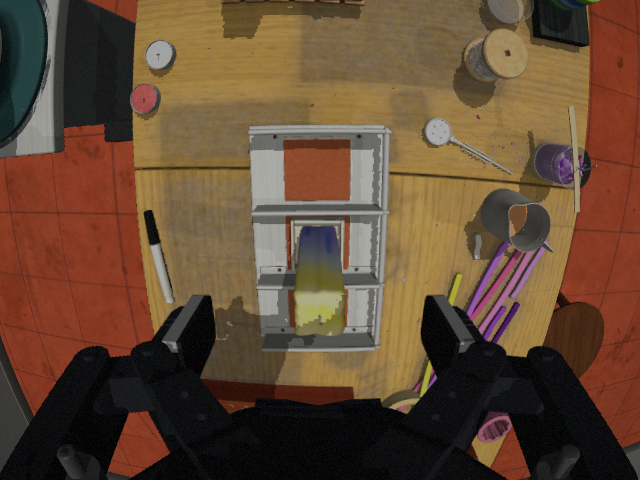

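View pics/s17.png

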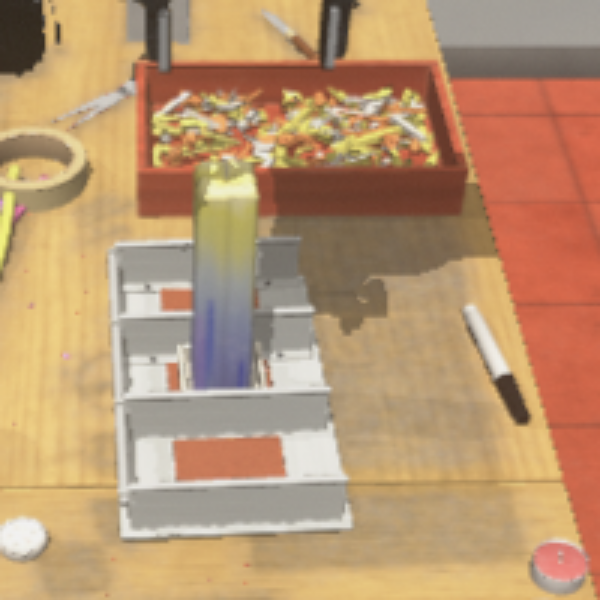

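View pics/t17.png

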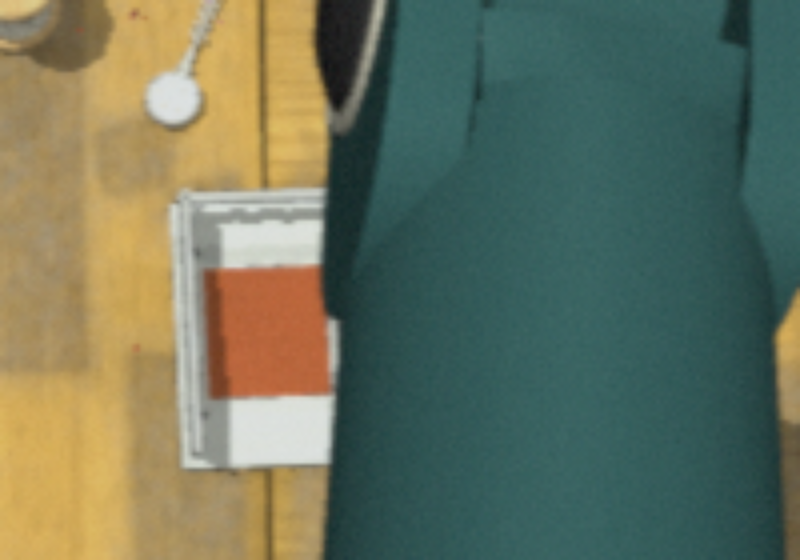

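```bash
python3 - <<'E'
from m3 import *
s=snap(robot,"scene");cv2.imwrite("pics/s18.png",s["color"])
E
```

```text
(no output)
```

View pics/s18.png

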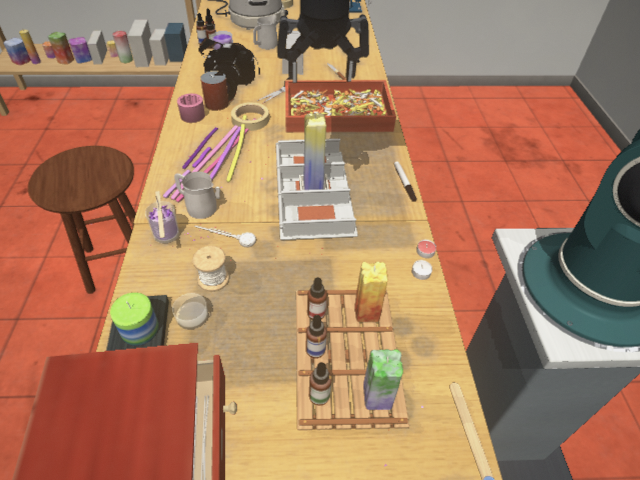

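```bash
python3 - <<'E'
from m3 import *
plan(robot.state(),[((0.42,0.068,0.29),0)])
E
```

```text
[[[0.255, -0.099, 0.035, 0, 0, 0.057], [0.233, -0.142, 0.035, 0, 0, 0.057], [0.204, -0.182, 0.035, 0, 0, 0.057], [0.168, -0.215, 0.035, 0, 0, 0.057], [0.127, -0.242, 0.035, 0, 0, 0.057]]]
[[[0.082, -0.26, 0.035, 0, 0, 0.057], [0.035, -0.271, 0.035, 0, 0, 0.057], [-0.014, -0.272, 0.035, 0, 0, 0.057], [-0.063, -0.266, 0.036, 0, -0.001, 0.057]]]
end [0.42  0.068 0.29 ]
```

>>> {"fn": "jog_arm", "kwargs": {
  "rows": [
    [[0.255, -0.1, 0, 0, 0, 0.057], [0.233, -0.142, 0.03, 0, 0, 0.057], [0.204, -0.182, 0.035, 0, 0, 0.057], [0.168, -0.215, 0.035, 0, 0, 0.057], [0.127, -0.242, 0.045, 0, 0, 0.057]]
  ]
}}

```text
time: 20.6
ee_pos: [0.4718, -0.0529, 0.3104]
eef_rot: [0.0, 0.938, 0.346, 0.001]
force: [-1.0, 0.3, -0.3]
width: 0.0854
```

>>> {"fn": "jog_arm", "kwargs": {
  "rows": [
    [[0.082, -0.26, 0.05, 0, 0, 0.057], [0.035, -0.27, 0.045, 0, 0, 0.057], [-0.014, -0.272, 0.035, 0, 0, 0.057], [-0.063, -0.266, 0.036, 0, -0.001, 0.057], [0, 0, 0, 0, 0, 0]]
  ]
}}

```text
time: 21.22
ee_pos: [0.4199, 0.0682, 0.2905]
eef_rot: [0.0, 1.0, -0.002, -0.0]
force: [1.3, 0.3, 0.2]
width: 0.0854
```

>>> {"fn": "jog_arm", "kwargs": {
  "rows": [
    [[0, 0, 0, 0, 0, 0], [0, 0, 0, 0, 0, 0]]
  ]
}}

```text
time: 21.48
ee_pos: [0.4209, 0.0662, 0.2907]
eef_rot: [-0.0, 1.0, -0.002, -0.0]
force: [0.1, -0.4, 0.2]
width: 0.0858
```

```bash
python3 m2.py w19; python3 m4.py orange green
```

```text
21.475 [0.4209 0.0662 0.2907] (np.float64(-0.17896301126986564), array([-0.0003,  0.0001, -1.    ])) [ 0.141  -0.3668  0.1896] 0.08582643463405613 [ 0.4383  0.0295 -0.6721  2.0012  0.0203  1.1176 -1.8164]
orange wrist 0.84 [286.2, 134.6, 343.2, 198.7] [0.4615 0.0691] -1.5370168277063547 0.28309302573961337 
pics/fit_orange_43.png
green wrist 0.82 [113.3, 139.9, 191.4, 199.3] [0.4606 0.2254] 5.282249086557589 0.19910836969058723 [0.46   0.2267 0.081 ]
pics/fit_green_43.png
```

View pics/w19.png

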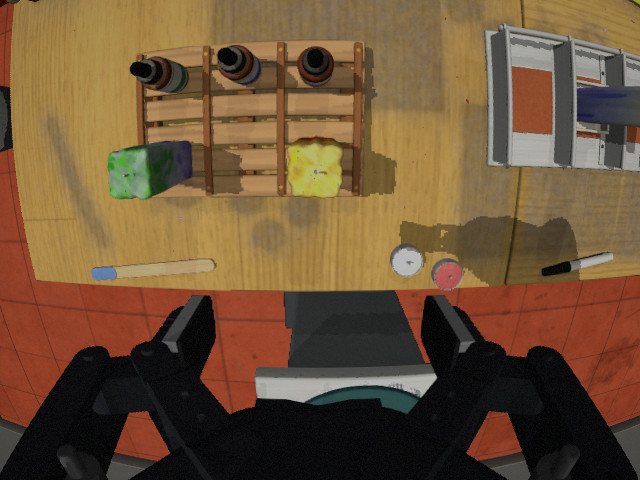

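```bash
python3 - <<'E'
from m3 import *
np.set_printoptions(precision=4,suppress=True)
w=snap(robot,"wrist")
cv2.imwrite("pics/w19z.png",cv2.resize(w["color"][120:220,260:380],None,fx=5,fy=5,interpolation=cv2.INTER_CUBIC))
for uv in [(314.5,170),(317,174)]: print(onz(w,uv,.145))
plan(robot.state(),[((0.4605,0.068,0.20),0),((0.4605,0.068,0.108),0,.04)])
E
```

```text
[0.4597 0.0689 0.145 ]
[0.4567 0.0671 0.145 ]
[[[0.167, -0.004, 0.378, 0, 0, 0], [0.166, -0.005, 0.379, 0, 0, -0.001], [0, 0, 0.255, 0, 0, 0], [0, 0, 0.256, 0, 0, 0], [0, 0, 0.255, 0, 0, 0]]]
end [0.4605 0.068  0.108 ]
```

View pics/w19z.png

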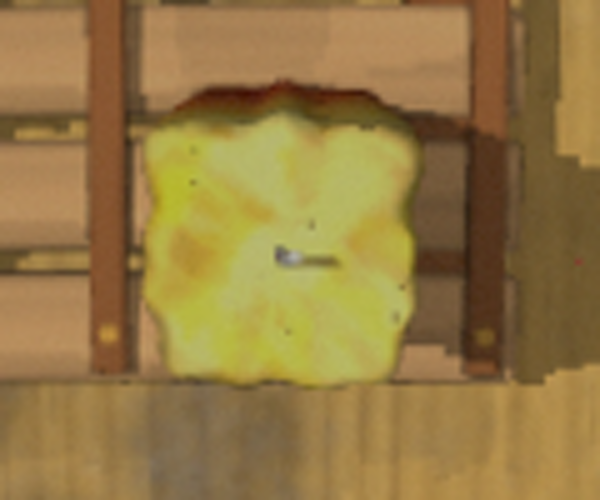

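>>> {"fn": "jog_arm", "kwargs": {
  "rows": [
    [[0.166, -0.004, 0.378, 0, 0, 0], [0.16, -0.004, 0.378, 0, 0, -0.001], [0, 0, 0.2, 0, 0, 0], [0, 0, 0, 0, 0, 0], [0, 0, 0, 0, 0, 0]]
  ]
}}

```text
time: 22.45
ee_pos: [0.46, 0.0682, 0.1772]
eef_rot: [0.0, 1.0, 0.0, 0.001]
force: [-0.7, -0.4, -0.7]
width: 0.0853
```

```bash
python3 m2.py w20; python3 - <<'E'
from m3 import *
plan(robot.state(),[((0.460,0.0676,0.108),0,.04)])
E
```

```text
22.45 [0.46   0.0682 0.1772] (np.float64(0.010468080884392742), array([ 0.0011, -0.0001, -1.    ])) [-0.7115 -0.4361 -0.6853] 0.0853186912444325 [ 0.3659  0.277  -0.6592  2.0489  0.2192  0.8825 -1.9857]
[[[-0.001, 0.002, 0.289, 0, 0, 0], [-0.001, 0.002, 0.289, 0, -0.001, 0]]]
end [0.46   0.0676 0.108 ]
```

View pics/w20.png

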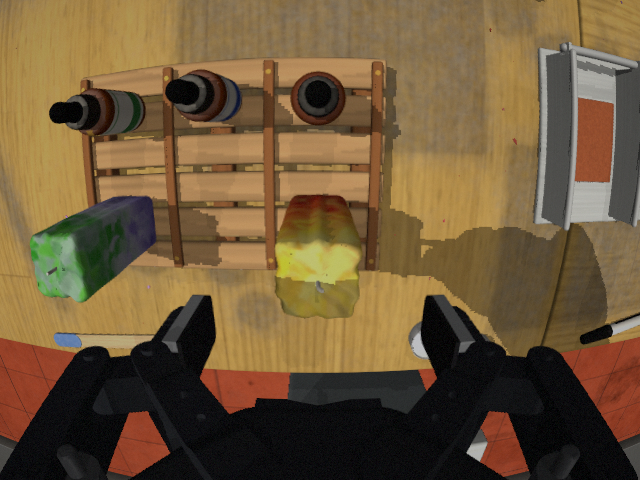

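>>> {"fn": "jog_arm", "kwargs": {
  "rows": [
    [[0, 0.002, 0.28, 0, 0, 0], [0, 0.002, 0.29, 0, 0, 0], [0, 0, 0, 0, 0, 0], [0, 0, 0, 0, 0, 0]]
  ]
}}

```text
time: 23.0
ee_pos: [0.4604, 0.0677, 0.1094]
eef_rot: [0.0, 1.0, 0.0, 0.001]
force: [1.7, 1.1, 0.4]
width: 0.0851
```

>>> {"fn": "jog_arm", "kwargs": {
  "rows": [
    [[0, 0, 0, 0, 0, 0], [0, 0, 0, 0, 0, 0], [0, 0, 0, 0, 0, 0], [0, 0, 0, 0, 0, 0], [0, 0, 0, 0, 0, 0]]
  ],
  "grip": 1,
  "force": 40
}}

```text
time: 23.62
ee_pos: [0.4601, 0.0677, 0.1084]
eef_rot: [0.0, 1.0, 0.0, 0.001]
force: [-1.6, 0.3, 10.5]
width: 0.0425
```

```bash
python3 m2.py w21; python3 - <<'E'
from m3 import *
p=robot.state()["ee_pos"];w=snap(robot,"wrist")
print(proj(w,box(p[0],p[1],0,.0225,.0225,.024,.145)))
E
```

```text
23.625 [0.4601 0.0677 0.1084] (np.float64(0.0004772845283037904), array([ 0.001 , -0.0002, -1.    ])) [-1.5952  0.3109 10.5083] 0.04252766898335026 [ 0.3073  0.3938 -0.6073  2.0999  0.3316  0.7397 -2.0828]
[[352.6821 280.6217]
 [381.003  420.1031]
 [281.5916 280.64  ]
 [252.3696 420.028 ]
 [354.881  211.3169]
 [394.1775 310.4557]
 [279.2546 211.3524]
 [238.6411 310.4378]]
```

View pics/w21.png

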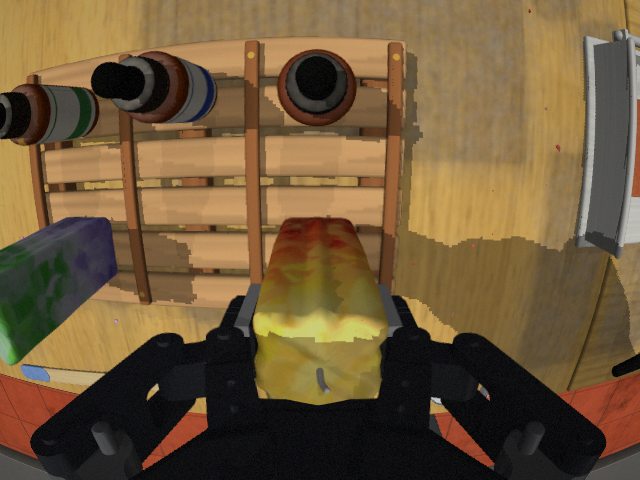

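>>> {"fn": "jog_arm", "kwargs": {
  "rows": [
    [[0, 0, -0.05, 0, 0, 0], [0, 0, -0.3, 0, 0, 0], [0, 0, -0.45, 0, 0, 0], [0, 0, -0.45, 0, 0, 0], [0, 0, -0.45, 0, 0, 0]]
  ]
}}

```text
time: 24.35
ee_pos: [0.4591, 0.0677, 0.3138]
eef_rot: [0.0, 1.0, 0.0, -0.0]
force: [0.1, -0.4, -1.4]
width: 0.0424
```

>>> {"fn": "jog_arm", "kwargs": {
  "rows": [
    [[0, 0, -0.3, 0, 0, 0], [0, 0, 0, 0, 0, 0]]
  ]
}}

```text
time: 24.6
ee_pos: [0.4602, 0.0679, 0.3501]
eef_rot: [0.0, 1.0, 0.0, 0.002]
force: [0.7, -0.2, -2.1]
width: 0.0422
```

```bash
python3 m2.py w22; python3 - <<'E'
from m3 import *
plan(robot.state(),[((0.5444,-0.3686,0.345),2.1,.045)])
E
```

```text
24.6 [0.4602 0.0679 0.3501] (np.float64(0.0021238762602740395), array([ 0.0041, -0.0005, -1.    ])) [ 0.692  -0.2163 -2.104 ] 0.0421512309658339 [ 0.4662  0.0648 -0.7055  1.8359  0.0458  1.2528 -1.8232]
[[[0.071, 0.364, 0.003, 0, 0, -0.001], [0.069, 0.364, 0.003, 0, 0, -0.001], [0.068, 0.364, 0.003, 0, 0, -0.001], [0.067, 0.364, 0.003, 0, 0, -0.001], [0.066, 0.364, 0.003, 0, 0, -0.001]]]
[[[0.065, 0.365, 0.003, 0, 0, -0.001], [0.064, 0.365, 0.003, 0, 0, -0.001], [0.063, 0.365, 0.003, 0, 0, -0.002], [0.06, 0.365, 0.003, 0, 0, -0.001], [0.059, 0.365, 0.004, 0, 0, -0.002]]]
end [ 0.5443 -0.3686  0.345 ]
```

View pics/w22.png

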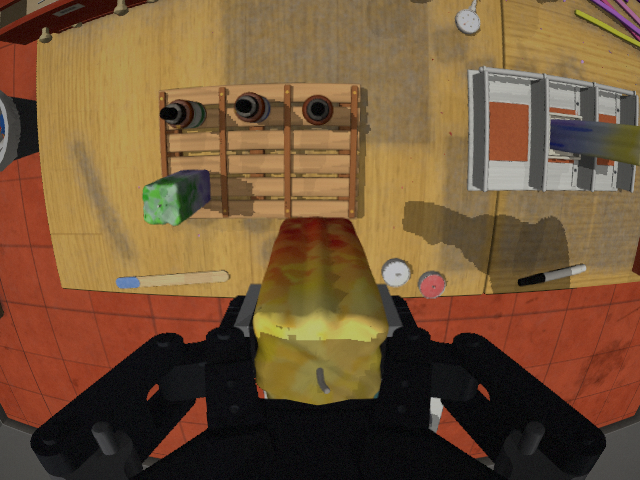

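>>> {"fn": "jog_arm", "kwargs": {
  "rows": [
    [[0.04, 0.2, 0, 0, 0, -0.001], [0.069, 0.364, 0, 0, 0, -0.001], [0.068, 0.364, 0, 0, 0, -0.001], [0.067, 0.364, 0, 0, 0, -0.001], [0.066, 0.364, 0, 0, 0, -0.001]]
  ]
}}

```text
time: 25.28
ee_pos: [0.4978, -0.1322, 0.3463]
eef_rot: [-0.0, 1.0, 0.008, -0.001]
force: [0.8, 0.4, -1.3]
width: 0.0418
```

>>> {"fn": "jog_arm", "kwargs": {
  "rows": [
    [[0.065, 0.365, 0, 0, 0, -0.001], [0.064, 0.365, 0, 0, 0, -0.001], [0.063, 0.365, 0, 0, 0, -0.002], [0.06, 0.365, 0, 0, 0, -0.001], [0.06, 0.365, 0, 0, 0, -0.001]]
  ]
}}

```text
time: 25.9
ee_pos: [0.5405, -0.35, 0.3459]
eef_rot: [-0.001, 1.0, 0.018, -0.001]
force: [0.3, 0.9, -1.3]
width: 0.0423
```

>>> {"fn": "jog_arm", "kwargs": {
  "rows": [
    [[0.03, 0.164, 0, 0, 0, -0.001], [0, 0, 0, 0, 0, 0], [0, 0, 0, 0, 0, 0]]
  ]
}}

```text
time: 26.28
ee_pos: [0.545, -0.3674, 0.3467]
eef_rot: [-0.001, 1.0, 0.019, -0.001]
force: [-0.3, 0.3, -0.9]
width: 0.0424
```

```bash
python3 m2.py w23; python3 - <<'E'
from m3 import *
s=snap(robot,"scene");cv2.imwrite("pics/s23.png",s["color"])
plan(robot.state(),[((0.5450,-0.3686,0.20),2.1,.045)])
E
```

```text
26.275 [ 0.545  -0.3674  0.3467] (np.float64(2.222803617172396), array([-0.0012,  0.0012, -1.    ])) [-0.269   0.2868 -0.9114] 0.04238853269801256 [ 0.8341  0.439  -0.4154  1.3828  0.1758  1.3579 -1.1155]
[[[0, 0.003, 0.307, 0, 0, 0], [0, 0.002, 0.307, 0, 0, 0], [0, 0.003, 0.308, 0, 0, 0], [-0.001, 0.002, 0.307, 0, 0, 0.001]]]
end [ 0.5449 -0.3686  0.2   ]
```

View pics/w23.png

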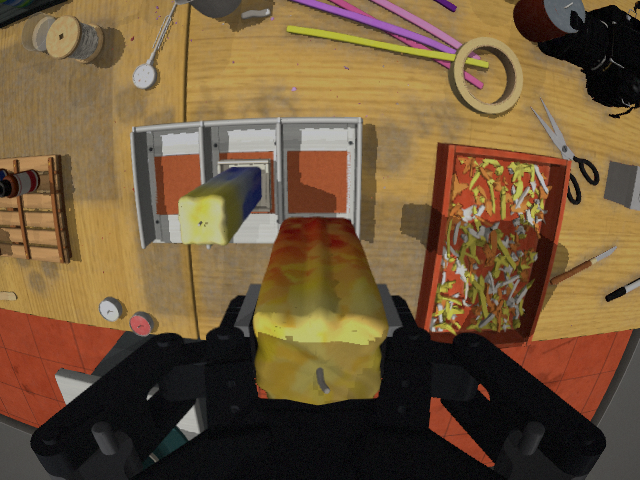

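View pics/s23.png

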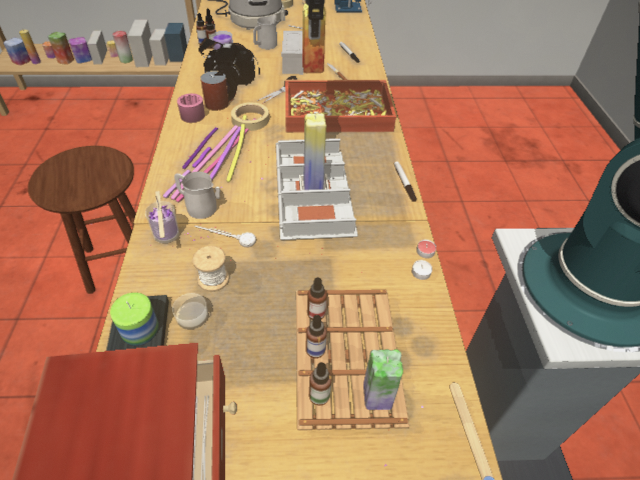

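>>> {"fn": "jog_arm", "kwargs": {
  "rows": [
    [[0, 0.003, 0.3, 0, 0, 0], [0, 0.003, 0.3, 0, 0, 0], [0, 0.003, 0.3, 0, 0, 0], [0, 0.002, 0.3, 0, 0, 0.001], [0, 0, 0, 0, 0, 0]]
  ]
}}

```text
time: 27.0
ee_pos: [0.544, -0.3687, 0.2017]
eef_rot: [-0.001, 1.0, 0.018, -0.002]
force: [-0.4, 0.4, -1.2]
width: 0.0426
```

>>> {"fn": "jog_arm", "kwargs": {
  "rows": [
    [[0, 0, 0.2, 0, 0, 0], [0, 0, 0.15, 0, 0, 0], [0, 0, 0, 0, 0, 0], [0, 0, 0, 0, 0, 0]]
  ]
}}

```text
time: 27.5
ee_pos: [0.5455, -0.37, 0.1629]
eef_rot: [0.0, 1.0, 0.017, 0.0]
force: [-0.5, -0.0, -1.0]
width: 0.0422
```

```bash
python3 m2.py w24; python3 - <<'E'
from m3 import *
s=snap(robot,"scene");cv2.imwrite("pics/s24.png",s["color"])
E
```

```text
27.5 [ 0.5455 -0.37    0.1629] (np.float64(1.983432885856407), array([ 0.0009, -0.0007, -1.    ])) [-0.5174 -0.0245 -0.9975] 0.04224807208254868 [ 0.819   0.5874 -0.3823  1.5842  0.2458  1.0166 -1.1712]
```

View pics/w24.png

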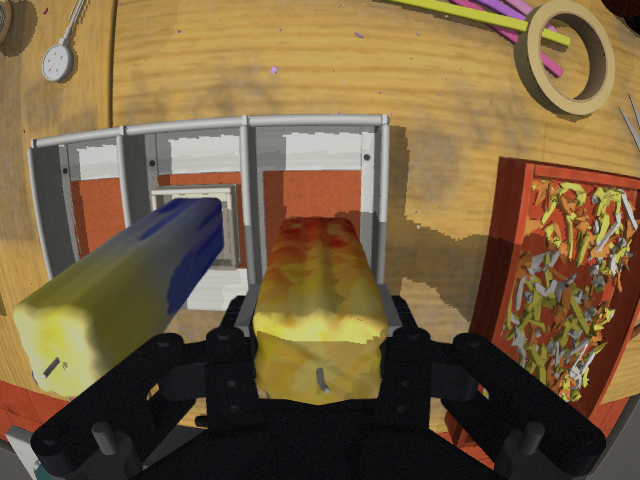

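View pics/s24.png

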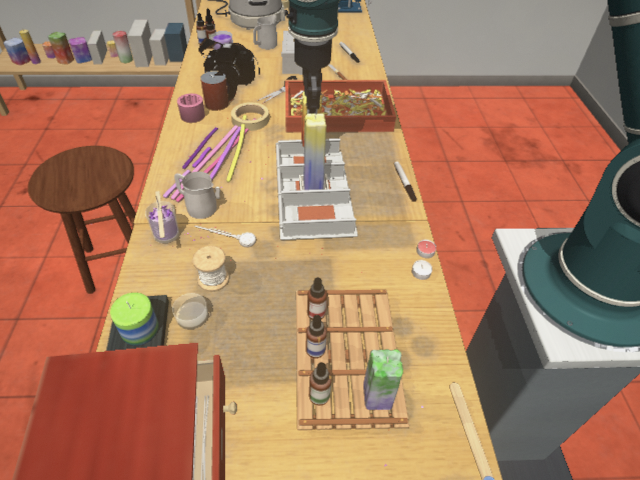

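The finger knuckles stick out about as far as the gap to the tall candle, so descending with the jaws along y is too tight. The candle is square, so I'll rise, turn the tool a quarter turn (jaws along x, camera away from the tall candle) and then lower it.

>>> {"fn": "jog_arm", "kwargs": {
  "rows": [
    [[0, 0, -0.45, 0, 0, 0], [0, 0, -0.45, 0, 0, 0], [0, 0, -0.45, 0, 0, 0], [0, 0, -0.2, 0, 0, 0], [0, 0, 0, 0, 0, 0.04]]
  ]
}}

```text
time: 28.22
ee_pos: [0.5457, -0.37, 0.351]
eef_rot: [0.001, 0.999, -0.047, 0.002]
force: [0.8, 0.5, -2.4]
width: 0.0423
```

>>> {"fn": "jog_arm", "kwargs": {
  "rows": [
    [[0, 0, 0, 0, 0, 0.055], [0, 0, 0, 0, 0, 0.055], [0, 0, 0, 0, 0, 0.055], [0, 0, 0, 0, 0, 0.055], [0, 0, 0, 0, 0, 0.055]]
  ]
}}

```text
time: 28.85
ee_pos: [0.5451, -0.3697, 0.3485]
eef_rot: [0.0, 0.887, -0.462, 0.0]
force: [-0.5, 0.5, -1.5]
width: 0.0423
```

```bash
python3 m2.py w25; python3 - <<'E'
from m3 import *
plan(robot.state(),[((0.5444,-0.3686,0.345),-87,.045)])
E
```

```text
28.85 [ 0.5451 -0.3697  0.3485] (np.float64(-55.031263242743016), array([ 0.0007, -0.0004, -1.    ])) [-0.5291  0.5052 -1.4859] 0.04230439296662056 [ 0.7137  0.4207 -0.2354  1.3831  0.0979  1.3483 -2.0547]
[[[-0.003, 0, 0.007, 0, 0, 0.044], [-0.003, 0, 0.007, 0, 0, 0.044], [-0.002, 0.001, 0.008, 0, 0, 0.043], [-0.003, 0.001, 0.007, 0, 0, 0.044]]]
end [ 0.5444 -0.3686  0.3451]
```

Joint 7 still has room, so I'll go on turning.

>>> {"fn": "jog_arm", "kwargs": {
  "rows": [
    [[-0.003, 0, 0, 0, 0, 0.045], [-0.003, 0, 0, 0, 0, 0.045], [-0.002, 0, 0, 0, 0, 0.045], [-0.003, 0, 0, 0, 0, 0.045], [0, 0, 0, 0, 0, 0]]
  ]
}}

```text
time: 29.52
ee_pos: [0.5447, -0.3684, 0.3483]
eef_rot: [0.0, 0.726, -0.688, 0.0]
force: [-0.2, 0.7, -1.7]
width: 0.0424
```

```bash
python3 m2.py w26; python3 - <<'E'
from m3 import *
plan(robot.state(),[((0.5444,-0.3686,0.21),-87.9,.045)])
E
```

```text
29.525 [ 0.5447 -0.3684  0.3483] (np.float64(-86.93478653879218), array([ 0.0004, -0.0005, -1.    ])) [-0.2016  0.7272 -1.6782] 0.042398595358316304 [ 0.6443  0.4126 -0.1372  1.3892  0.0565  1.343  -2.5824]
[[[0, 0.001, 0.288, 0, 0, 0.001], [0, 0, 0.288, 0, 0, 0.002], [0, 0.001, 0.288, 0, 0, 0.001], [0, 0, 0.287, 0, 0, 0.002]]]
end [ 0.5444 -0.3686  0.21  ]
```

View pics/w26.png

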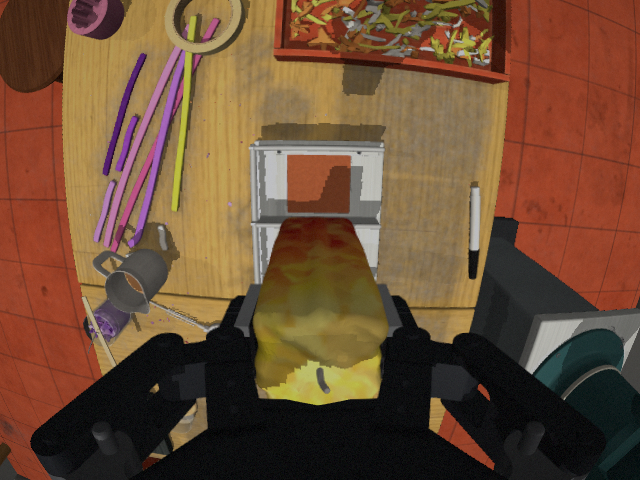

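>>> {"fn": "jog_arm", "kwargs": {
  "rows": [
    [[0, 0, 0.29, 0, 0, 0.001], [0, 0, 0.29, 0, 0, 0.001], [0, 0.001, 0.29, 0, 0, 0.001], [0, 0, 0.29, 0, 0, 0.001], [0, 0, 0.29, 0, 0, 0]]
  ]
}}

```text
time: 30.2
ee_pos: [0.5445, -0.3687, 0.1729]
eef_rot: [-0.0, 0.722, -0.692, 0.0]
force: [0.1, -1.0, -1.9]
width: 0.0422
```

>>> {"fn": "jog_arm", "kwargs": {
  "rows": [
    [[0, 0, 0.1, 0, 0, 0], [0, 0, 0, 0, 0, 0], [0, 0, 0, 0, 0, 0]]
  ]
}}

```text
time: 30.58
ee_pos: [0.5451, -0.369, 0.1633]
eef_rot: [-0.0, 0.721, -0.693, 0.001]
force: [-0.5, 0.0, -1.4]
width: 0.0423
```

```bash
python3 m2.py w27; python3 - <<'E'
from m3 import *
s=snap(robot,"wrist");cv2.imwrite("pics/w27z.png",cv2.resize(s["color"][60:300,200:440],None,fx=2.5,fy=2.5))
p=robot.state()["ee_pos"];zb=p[2]-.0844
print("cand",proj(s,box(p[0],p[1],.036,.0225,.0225,zb,zb+.121))); print("tile",proj(s,box(.5444,-.3686,.036,.04,.04,.012,.012)))
E
```

```text
30.575 [ 0.5451 -0.369   0.1633] (np.float64(-87.7859701693494), array([ 0.0017, -0.0011, -1.    ])) [-0.5381  0.0123 -1.4131] 0.04225466169234908 [ 0.6405  0.559  -0.1289  1.5941  0.0817  0.9918 -2.6166]
cand [[356.2121 212.0855]
 [395.7428 311.6559]
 [353.7579 281.2288]
 [382.0159 420.6691]
 [280.7014 211.8908]
 [240.7774 311.2465]
 [282.7836 281.0413]
 [253.8196 420.3187]]
tile [[371.5356 169.8842]
 [371.5356 169.8842]
 [367.5847 267.4481]
 [367.5847 267.4481]
 [266.823  169.5985]
 [266.823  169.5985]
 [270.1804 267.2014]
 [270.1804 267.2014]]
```

View pics/w27z.png

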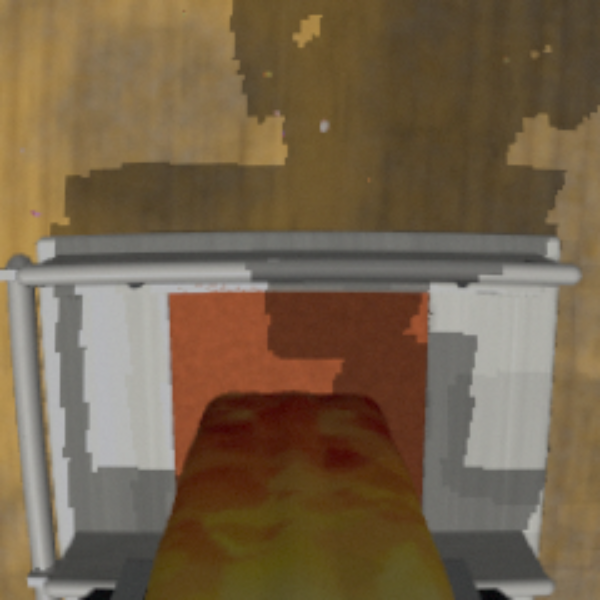

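>>> {"fn": "jog_arm", "kwargs": {
  "rows": [
    [[0.003, 0, 0.2, 0, 0, 0], [0.003, 0, 0.2, 0, 0, 0], [0, 0, 0.09, 0, 0, 0], [0, 0, 0, 0, 0, 0], [0, 0, 0, 0, 0, 0]]
  ]
}}

```text
time: 31.3
ee_pos: [0.5449, -0.3697, 0.1041]
eef_rot: [-0.0, 0.72, -0.694, 0.001]
force: [0.4, -0.2, -1.5]
width: 0.0427
```

>>> {"fn": "jog_arm", "kwargs": {
  "rows": [
    [[0, 0, 0.03, 0, 0, 0], [0, 0, 0, 0, 0, 0]]
  ]
}}

```text
time: 31.55
ee_pos: [0.5444, -0.3694, 0.0994]
eef_rot: [0.0, 0.72, -0.694, 0.0]
force: [0.1, -0.2, -1.0]
width: 0.0423
```

>>> {"fn": "jog_arm", "kwargs": {
  "rows": [
    [[0, 0, 0.025, 0, 0, 0], [0, 0, 0, 0, 0, 0]]
  ]
}}

```text
time: 31.8
ee_pos: [0.5446, -0.3695, 0.0965]
eef_rot: [-0.0, 0.72, -0.694, 0.0]
force: [0.4, -0.5, 1.8]
width: 0.0424
```

```bash
python3 - <<'E'
from m3 import *
st=robot.state();print(st["ee_pos"],st["force"],st["qpos"][6])
s=snap(robot,"wrist");cv2.imwrite("pics/w28.png",s["color"])
s=snap(robot,"scene");cv2.imwrite("pics/s28.png",cv2.resize(s["color"][0:260,200:460],None,fx=2.3,fy=2.3))
E
```

```text
[ 0.5446 -0.3695  0.0965] [ 0.4373 -0.5051  1.789 ] -2.6263851966365066
```

View pics/w28.png

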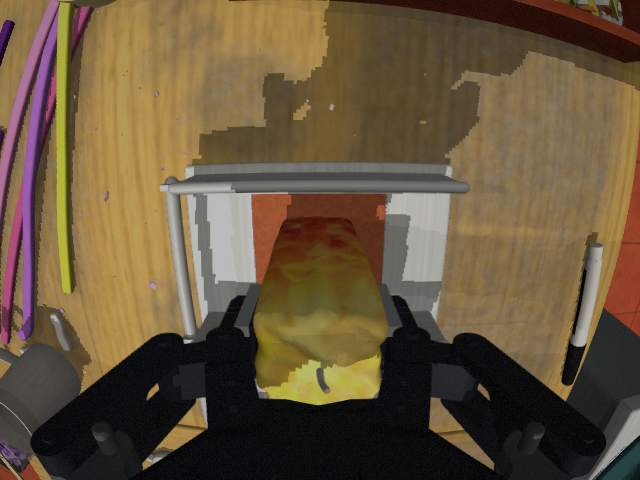

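View pics/s28.png

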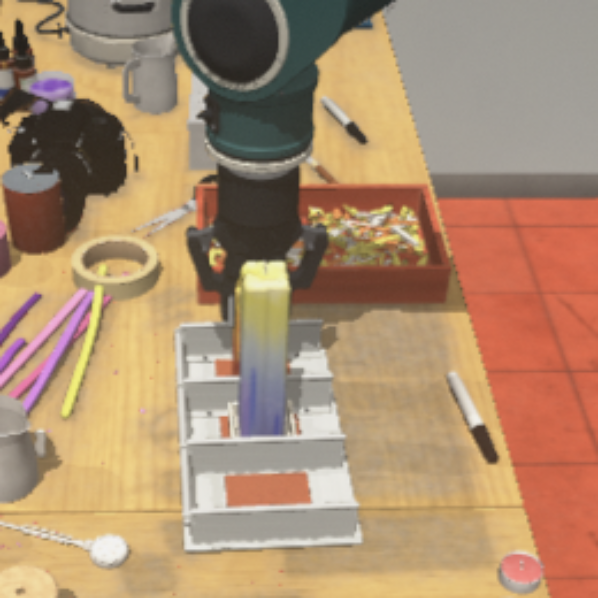

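>>> {"fn": "jog_arm", "kwargs": {
  "rows": [
    [[0, 0, 0.004, 0, 0, 0], [0, 0, 0, 0, 0, 0], [0, 0, 0, 0, 0, 0], [0, 0, 0, 0, 0, 0], [0, 0, 0, 0, 0, 0]]
  ],
  "grip": 0
}}

```text
time: 32.52
ee_pos: [0.5444, -0.3694, 0.0958]
eef_rot: [0.0, 0.72, -0.694, -0.0]
force: [0.0, -1.0, -0.2]
width: 0.0856
```

>>> {"fn": "jog_arm", "kwargs": {
  "rows": [
    [[0, 0, -0.25, 0, 0, 0], [0, 0, -0.5, 0, 0, 0], [0, 0, -0.5, 0, 0, 0], [0, 0, -0.5, 0, 0, 0], [0, 0, -0.3, 0, 0, 0]]
  ]
}}

```text
time: 33.15
ee_pos: [0.5447, -0.3695, 0.3454]
eef_rot: [-0.0, 0.72, -0.694, 0.002]
force: [-0.4, -0.9, -0.7]
width: 0.0855
```

```bash
python3 m2.py w29; python3 - <<'E'
from m3 import *
plan(robot.state(),[((0.46,0.10,0.34),60),((0.46,0.16,0.30),90)])
E
```

```text
33.15 [ 0.5447 -0.3695  0.3454] (np.float64(-87.84084898874832), array([ 0.0027, -0.0019, -1.    ])) [-0.3625 -0.8632 -0.675 ] 0.08546133503677587 [ 0.6444  0.4135 -0.1353  1.3941  0.0561  1.3344 -2.5965]
[[[-0.263, 0.038, 0.004, 0, 0, -0.055], [-0.265, -0.008, 0.004, 0, 0, -0.055], [-0.26, -0.054, 0.004, 0, 0, -0.055], [-0.247, -0.097, 0.004, 0, 0, -0.055], [-0.226, -0.138, 0.004, 0, 0, -0.055]]]
[[[-0.199, -0.175, 0.004, 0, 0, -0.055], [-0.166, -0.207, 0.004, 0, 0, -0.055], [-0.128, -0.233, 0.004, 0, 0, -0.055], [-0.086, -0.251, 0.004, 0, 0, -0.054], [-0.043, -0.262, 0.003, 0, 0, -0.055]]]
[[[0.003, -0.265, 0.004, 0, 0, -0.054], [0.048, -0.261, 0.003, 0.001, 0, -0.055], [0.092, -0.249, 0.004, 0, 0, -0.054], [0.133, -0.23, 0.005, 0.001, 0, -0.055], [0.171, -0.204, 0.005, 0.001, -0.001, -0.054]]]
[[[0.144, -0.083, 0.111, 0, 0, -0.056], [0.157, -0.057, 0.111, 0, 0, -0.056], [0.164, -0.029, 0.111, -0.001, 0, -0.055]]]
end [0.46   0.16   0.3001]
```

View pics/w29.png

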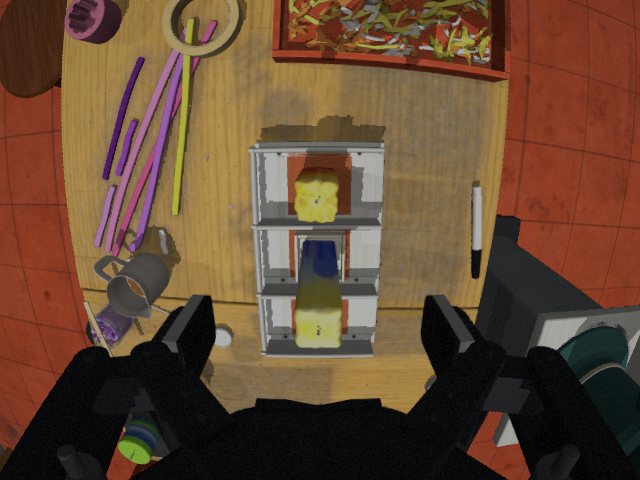

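```bash
python3 - <<'E'
from m3 import *
plan(robot.state(),[((0.42,0.226,0.29),0)])
E
```

```text
[[[-0.455, 0.078, 0.042, 0, 0, -0.044], [-0.461, 0.015, 0.043, 0, 0, -0.044], [-0.459, -0.049, 0.042, 0, 0, -0.044], [-0.448, -0.112, 0.043, 0, 0, -0.045], [-0.428, -0.174, 0.042, 0, 0, -0.044]]]
[[[-0.4, -0.231, 0.043, 0, 0, -0.045], [-0.363, -0.285, 0.042, 0, 0, -0.044], [-0.321, -0.332, 0.043, 0, -0.001, -0.045], [-0.27, -0.374, 0.043, 0, 0, -0.044], [-0.216, -0.408, 0.043, 0, -0.001, -0.045]]]
[[[-0.157, -0.434, 0.044, 0.001, 0, -0.044]]]
end [0.42   0.226  0.2901]
```

>>> {"fn": "jog_arm", "kwargs": {
  "rows": [
    [[-0.455, 0.078, 0, 0, 0, -0.044], [-0.46, 0.015, 0, 0, 0, -0.044], [-0.46, -0.05, 0.04, 0, 0, -0.044], [-0.448, -0.112, 0.043, 0, 0, -0.045], [-0.428, -0.174, 0.042, 0, 0, -0.044]]
  ]
}}

```text
time: 33.83
ee_pos: [0.4867, -0.0966, 0.3266]
eef_rot: [0.0, 0.914, -0.405, 0.0]
force: [0.4, 0.5, 0.3]
width: 0.0859
```

>>> {"fn": "jog_arm", "kwargs": {
  "rows": [
    [[-0.4, -0.231, 0.043, 0, 0, -0.045], [-0.363, -0.285, 0.042, 0, 0, -0.044], [-0.32, -0.332, 0.043, 0, 0, -0.045], [-0.27, -0.374, 0.06, 0, 0, -0.044], [-0.216, -0.408, 0.06, 0, -0.001, -0.045]]
  ]
}}

```text
time: 34.45
ee_pos: [0.4296, 0.1742, 0.2969]
eef_rot: [-0.0, 0.998, -0.067, -0.001]
force: [0.4, -0.7, 0.4]
width: 0.0853
```

>>> {"fn": "jog_arm", "kwargs": {
  "rows": [
    [[-0.157, -0.434, 0.06, 0, 0, -0.044], [0, 0, 0, 0, 0, 0], [0, 0, 0, 0, 0, 0]]
  ]
}}

```text
time: 34.83
ee_pos: [0.4188, 0.2264, 0.2897]
eef_rot: [-0.0, 1.0, -0.0, -0.002]
force: [0.5, -0.8, -0.2]
width: 0.0855
```

```bash
python3 m2.py w30; python3 m4.py green; python3 - <<'E'
from m3 import *
w=snap(robot,"wrist");cv2.imwrite("pics/w30z.png",cv2.resize(w["color"][100:240,240:400],None,fx=4,fy=4,interpolation=cv2.INTER_CUBIC))
E
```

```text
34.825 [0.4188 0.2264 0.2897] (np.float64(-0.040004585520115446), array([-0.0035,  0.0003, -1.    ])) [ 0.5032 -0.8385 -0.1974] 0.08550821815477898 [ 0.1008  0.1545 -0.7218  1.896   0.11    1.1342 -2.2335]
green wrist 0.65 [587.2, 46.6, 639.5, 171.7] [0.4706 0.2459] 3.8654161917918906 1.583631301844627 
pics/fit_green_61.png
```

View pics/w30z.png

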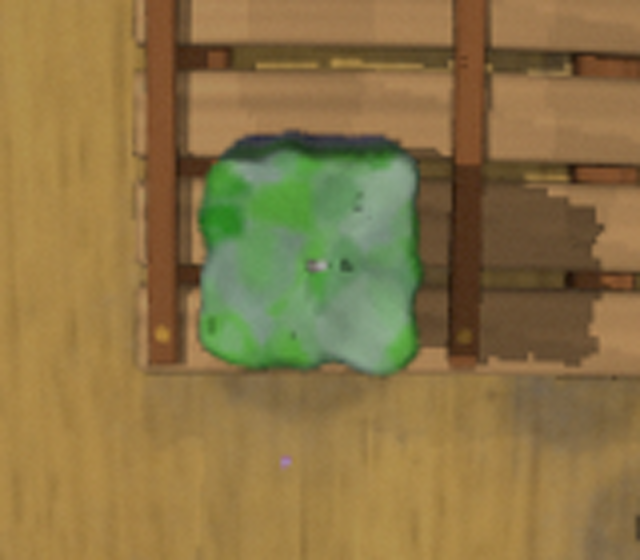

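```bash
python3 - <<'E'
from m3 import *
w=snap(robot,"wrist");c=onz(w,(317.1,165.5),.138);print(c)
plan(robot.state(),[((c[0],c[1],0.17),0),((c[0],c[1],0.102),0,.04)])
E
```

```text
[0.4605 0.2262 0.138 ]
[[[0.116, 0, 0.333, 0, 0, 0], [0.116, 0, 0.333, 0, 0, 0], [0.117, 0.001, 0.333, 0, 0.001, 0], [0, 0, 0.283, 0, 0, 0], [-0.001, 0, 0.284, 0, 0, 0]]]
end [0.4605 0.2262 0.102 ]
```

>>> {"fn": "jog_arm", "kwargs": {
  "rows": [
    [[0.116, 0, 0.333, 0, 0, 0], [0.116, 0, 0.333, 0, 0, 0], [0.116, 0, 0.3, 0, 0.001, 0], [0, 0, 0, 0, 0, 0], [0, 0, 0, 0, 0, 0]]
  ]
}}

```text
time: 35.75
ee_pos: [0.4602, 0.2272, 0.1751]
eef_rot: [-0.001, 1.0, 0.0, 0.0]
force: [-0.3, 0.6, 0.1]
width: 0.0854
```

```bash
python3 m2.py w31; python3 - <<'E'
from m3 import *
plan(robot.state(),[((0.4605,0.2262,0.102),0,.04)])
E
```

```text
35.75 [0.4602 0.2272 0.1751] (np.float64(0.007229719411430884), array([ 0.0007,  0.0011, -1.    ])) [-0.3494  0.6426  0.1474] 0.0854429282478069 [ 0.0353  0.3737 -0.6648  1.9401  0.2862  0.921  -2.3417]
[[[0, 0.005, 0.306, 0, 0, 0], [0, 0.004, 0.305, 0, -0.001, 0]]]
end [0.4605 0.2262 0.102 ]
```

View pics/w31.png

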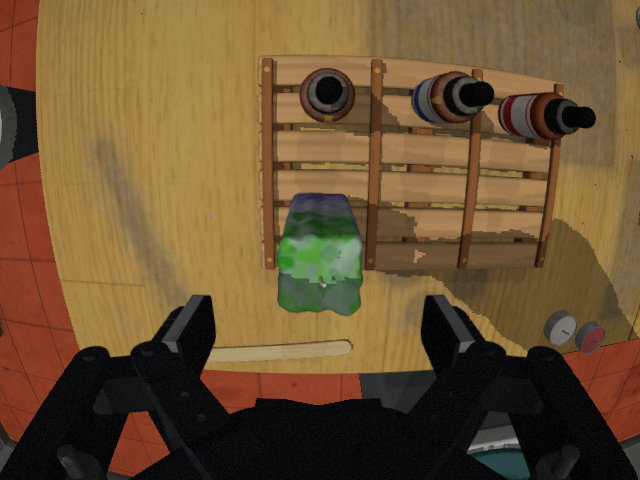

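>>> {"fn": "jog_arm", "kwargs": {
  "rows": [
    [[0, 0.002, 0.3, 0, 0, 0], [0, 0.002, 0.3, 0, 0, 0], [0, 0, 0, 0, 0, 0], [0, 0, 0, 0, 0, 0]]
  ]
}}

```text
time: 36.3
ee_pos: [0.4608, 0.227, 0.1038]
eef_rot: [-0.001, 1.0, 0.0, 0.001]
force: [0.1, 0.3, -0.3]
width: 0.0856
```

>>> {"fn": "jog_arm", "kwargs": {
  "rows": [
    [[0, 0, 0, 0, 0, 0], [0, 0, 0, 0, 0, 0], [0, 0, 0, 0, 0, 0], [0, 0, 0, 0, 0, 0], [0, 0, 0, 0, 0, 0]]
  ],
  "grip": 1,
  "force": 40
}}

```text
time: 36.92
ee_pos: [0.4606, 0.2264, 0.1026]
eef_rot: [-0.0, 1.0, -0.0, 0.0]
force: [-1.4, -2.1, 12.2]
width: 0.0435
```

```bash
python3 m2.py w32; python3 - <<'E'
from m3 import *
p=robot.state()["ee_pos"];w=snap(robot,"wrist")
print(proj(w,box(p[0],p[1],0,.0225,.0225,.024,.138)))
E
```

```text
36.925 [0.4606 0.2264 0.1026] (np.float64(-0.005924534318615997), array([ 0.0009,  0.0003, -1.    ])) [-1.3552 -2.0971 12.1871] 0.04345259563699778 [-0.0195  0.4829 -0.6079  1.9897  0.3859  0.7827 -2.4229]
[[353.5863 284.4094]
 [380.5199 417.654 ]
 [280.8607 284.4144]
 [252.8539 417.5349]
 [355.9362 213.6312]
 [393.3717 308.3882]
 [278.3726 213.6592]
 [239.4471 308.3367]]
```

View pics/w32.png

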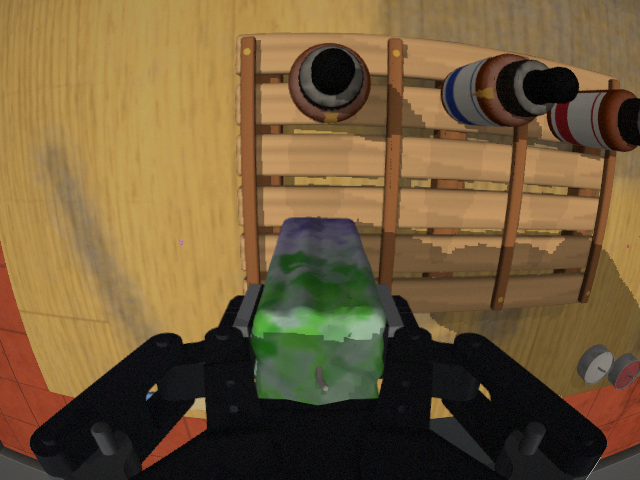

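>>> {"fn": "jog_arm", "kwargs": {
  "rows": [
    [[0, 0, -0.05, 0, 0, 0], [0, 0, -0.3, 0, 0, 0], [0, 0, -0.45, 0, 0, 0], [0, 0, -0.45, 0, 0, 0], [0, 0, -0.4, 0, 0, 0]]
  ]
}}

```text
time: 37.65
ee_pos: [0.4598, 0.2264, 0.3022]
eef_rot: [-0.0, 1.0, 0.0, 0.0]
force: [1.4, 0.4, -3.0]
width: 0.0432
```

```bash
python3 m2.py w33; python3 - <<'E'
from m3 import *
plan(robot.state(),[((0.538,-0.1848,0.305),92.1,.045)])
E
```

```text
37.65 [0.4598 0.2264 0.3022] (np.float64(0.022841694053154574), array([ 0.0006,  0.0008, -1.    ])) [ 1.3917  0.3521 -2.9984] 0.04320527539218695 [ 0.1119  0.2216 -0.7236  1.8019  0.158   1.1759 -2.2309]
[[[0.064, 0.344, 0.002, 0, 0, -0.051], [0.008, 0.35, 0.002, 0, 0, -0.051], [-0.048, 0.346, 0.002, 0, 0, -0.051], [-0.103, 0.334, 0.002, 0, 0, -0.051], [-0.155, 0.314, 0.001, 0, 0, -0.051]]]
[[[-0.202, 0.285, 0.002, 0, 0, -0.051], [-0.245, 0.249, 0.001, 0, 0, -0.051], [-0.282, 0.207, 0.002, 0.001, 0, -0.051], [-0.312, 0.159, 0.001, 0.001, -0.001, -0.052], [-0.333, 0.106, 0.001, 0, -0.001, -0.051]]]
end [ 0.538  -0.1848  0.305 ]
```

View pics/w33.png

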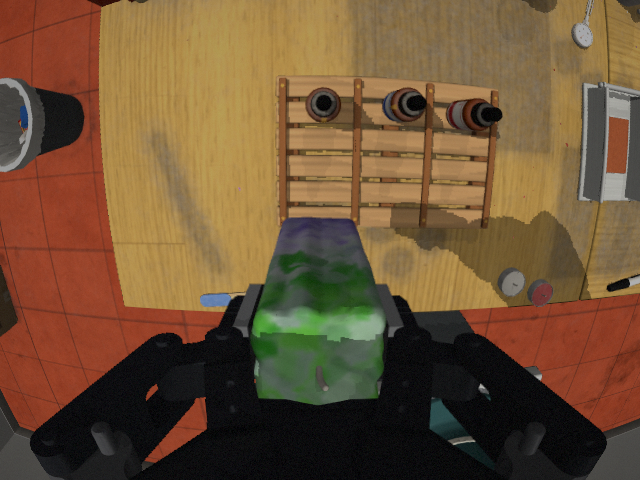

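>>> {"fn": "jog_arm", "kwargs": {
  "rows": [
    [[0.064, 0.344, -0.02, 0, 0, -0.051], [0.008, 0.35, -0.02, 0, 0, -0.051], [-0.048, 0.346, 0, 0, 0, -0.051], [-0.103, 0.334, 0, 0, 0, -0.051], [-0.155, 0.314, 0, 0, 0, -0.051]]
  ]
}}

```text
time: 38.33
ee_pos: [0.4982, 0.0187, 0.3046]
eef_rot: [-0.0, 0.92, 0.392, 0.0]
force: [1.5, 0.0, -2.4]
width: 0.043
```

>>> {"fn": "jog_arm", "kwargs": {
  "rows": [
    [[-0.202, 0.285, 0, 0, 0, -0.051], [-0.245, 0.249, 0, 0, 0, -0.051], [-0.282, 0.207, 0, 0, 0, -0.051], [-0.312, 0.159, 0, 0, 0, -0.052], [-0.333, 0.106, 0, 0, 0, -0.051]]
  ]
}}

```text
time: 38.95
ee_pos: [0.5365, -0.1875, 0.3044]
eef_rot: [-0.0, 0.693, 0.721, 0.0]
force: [0.2, 0.9, -2.2]
width: 0.0431
```

>>> {"fn": "jog_arm", "kwargs": {
  "rows": [
    [[0, 0, 0, 0, 0, 0], [0, 0, 0, 0, 0, 0]]
  ]
}}

```text
time: 39.2
ee_pos: [0.5364, -0.1857, 0.3043]
eef_rot: [-0.0, 0.695, 0.719, 0.0]
force: [-0.4, 0.5, -1.8]
width: 0.0435
```

```bash
python3 m2.py w34; python3 - <<'E'
from m3 import *
plan(robot.state(),[((0.538,-0.1848,0.16),92.1,.045)])
E
```

```text
39.2 [ 0.5364 -0.1857  0.3043] (np.float64(91.93194576872702), array([-0.0002,  0.0011, -1.    ])) [-0.3939  0.5138 -1.7637] 0.04347777448262256 [ 0.818   0.3295 -0.6735  1.6706  0.2156  1.2179  0.1293]
[[[0.001, 0.003, 0.301, 0, 0, 0], [0, 0.003, 0.301, 0, 0, 0], [0.001, 0.003, 0.301, 0, 0, 0], [0, 0.004, 0.301, 0, 0, -0.001]]]
end [ 0.5381 -0.1848  0.16  ]
```

View pics/w34.png

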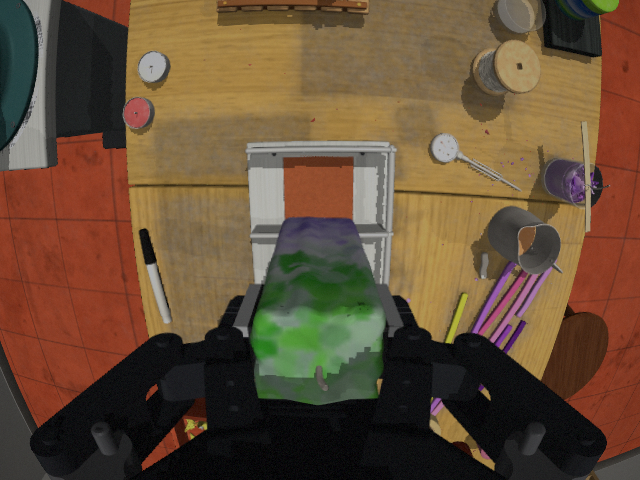

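>>> {"fn": "jog_arm", "kwargs": {
  "rows": [
    [[0.001, 0.003, 0.3, 0, 0, 0], [0.001, 0.003, 0.3, 0, 0, 0], [0.001, 0.003, 0.3, 0, 0, 0], [0.001, 0.003, 0.3, 0, 0, 0], [0, 0, 0, 0, 0, 0]]
  ]
}}

```text
time: 39.88
ee_pos: [0.5369, -0.1843, 0.1589]
eef_rot: [-0.002, 0.694, 0.72, -0.0]
force: [-0.8, 0.1, -0.7]
width: 0.0432
```

>>> {"fn": "jog_arm", "kwargs": {
  "rows": [
    [[0, 0, 0, 0, 0, 0], [0, 0, 0, 0, 0, 0]]
  ]
}}

```text
time: 40.12
ee_pos: [0.5387, -0.1857, 0.1621]
eef_rot: [0.001, 0.695, 0.719, 0.001]
force: [0.6, 0.1, -2.0]
width: 0.043
```

```bash
python3 m2.py w35; python3 - <<'E'
from m3 import *
s=snap(robot,"wrist");cv2.imwrite("pics/w35z.png",cv2.resize(s["color"][60:300,200:440],None,fx=2.5,fy=2.5))
p=robot.state()["ee_pos"];zb=p[2]-.0786
print("cand",proj(s,box(p[0],p[1],.036,.0225,.0225,zb,zb+.114))[[2,6]]); print("tile",proj(s,box(.538,-.1848,.036,.04,.04,.012,.012))[::2])
E
```

```text
40.125 [ 0.5387 -0.1857  0.1621] (np.float64(91.98028506949306), array([ 0.002 , -0.0004, -1.    ])) [ 0.6024  0.0574 -2.0213] 0.04297934537974915 [ 0.7605  0.4834 -0.6182  1.8149  0.338   0.9481  0.0315]
cand [[278.4339 212.6554]
 [355.9811 212.4726]]
tile [[267.7864 265.0754]
 [263.8565 166.6781]
 [365.8998 264.8446]
 [369.2975 166.4183]]
```

View pics/w35z.png

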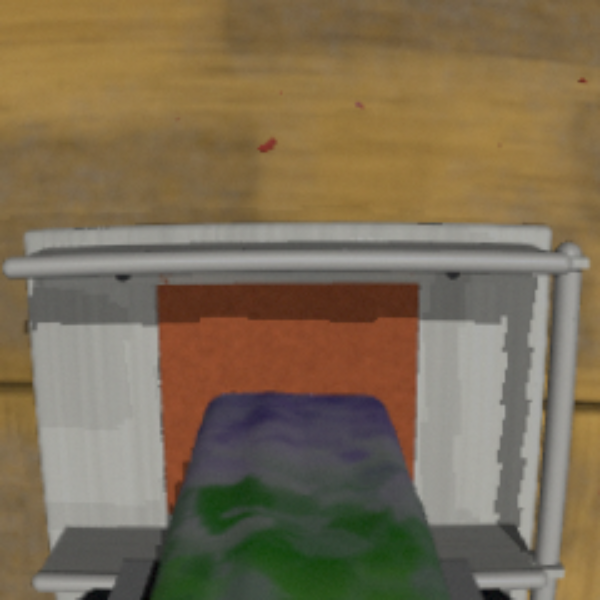

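>>> {"fn": "jog_arm", "kwargs": {
  "rows": [
    [[0.01, -0.012, 0.2, 0, 0, 0], [0, 0, 0.2, 0, 0, 0], [0, 0, 0.12, 0, 0, 0], [0, 0, 0, 0, 0, 0], [0, 0, 0, 0, 0, 0]]
  ]
}}

```text
time: 40.85
ee_pos: [0.537, -0.1846, 0.0989]
eef_rot: [0.0, 0.695, 0.719, 0.0]
force: [-0.3, -0.3, -2.0]
width: 0.043
```

>>> {"fn": "jog_arm", "kwargs": {
  "rows": [
    [[0, 0, 0.03, 0, 0, 0], [0, 0, 0, 0, 0, 0]]
  ]
}}

```text
time: 41.1
ee_pos: [0.5366, -0.1846, 0.0945]
eef_rot: [-0.0, 0.695, 0.719, 0.0]
force: [-0.0, 0.5, -1.6]
width: 0.0429
```

>>> {"fn": "jog_arm", "kwargs": {
  "rows": [
    [[0, 0, 0.032, 0, 0, 0], [0, 0, 0, 0, 0, 0]]
  ]
}}

```text
time: 41.35
ee_pos: [0.5368, -0.1846, 0.0907]
eef_rot: [0.0, 0.695, 0.719, 0.0]
force: [0.5, -1.2, 0.3]
width: 0.043
```

>>> {"fn": "jog_arm", "kwargs": {
  "rows": [
    [[0, 0, 0.005, 0, 0, 0], [0, 0, 0, 0, 0, 0]]
  ]
}}

```text
time: 41.6
ee_pos: [0.5368, -0.1846, 0.0906]
eef_rot: [0.0, 0.695, 0.719, 0.0]
force: [-3.7, -0.5, 12.2]
width: 0.0434
```

```bash
python3 m2.py w36
```

```text
41.6 [ 0.5368 -0.1846  0.0906] (np.float64(91.98031832798954), array([ 0.0006, -0.    , -1.    ])) [-3.6883 -0.5162 12.2094] 0.043376466017209896 [ 0.718   0.5781 -0.5682  1.8619  0.4137  0.8204 -0.0292]
```

View pics/w36.png

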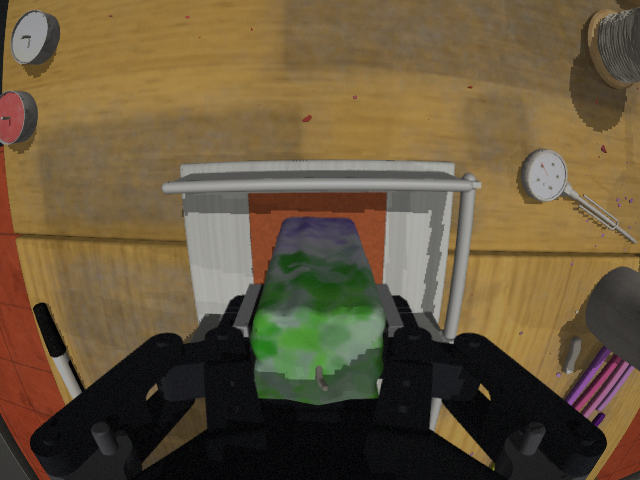

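The green candle is down on its tile, with 12 N contact. I'll release it and back off straight up.

>>> {"fn": "jog_arm", "kwargs": {
  "rows": [
    [[0, 0, -0.003, 0, 0, 0], [0, 0, 0, 0, 0, 0], [0, 0, 0, 0, 0, 0], [0, 0, 0, 0, 0, 0], [0, 0, 0, 0, 0, 0]]
  ],
  "grip": 0
}}

```text
time: 42.28
ee_pos: [0.5365, -0.1845, 0.0903]
eef_rot: [-0.0, 0.695, 0.719, 0.0]
force: [-0.7, 0.6, -0.0]
width: 0.0854
```

>>> {"fn": "jog_arm", "kwargs": {
  "rows": [
    [[0, 0, -0.25, 0, 0, 0], [0, 0, -0.5, 0, 0, 0], [0, 0, -0.5, 0, 0, 0], [0, 0, -0.5, 0, 0, 0], [-0.3, 0, -0.4, 0, 0, 0]]
  ]
}}

```text
time: 42.9
ee_pos: [0.5382, -0.2186, 0.3515]
eef_rot: [0.001, 0.693, 0.721, 0.001]
force: [0.4, -0.6, -1.0]
width: 0.0854
```

>>> {"fn": "jog_arm", "kwargs": {
  "rows": [
    [[-0.4, 0, 0, 0, 0, 0], [-0.3, 0, 0, 0, 0, 0], [0, 0, 0, 0, 0, 0], [0, 0, 0, 0, 0, 0]]
  ]
}}

```text
time: 43.4
ee_pos: [0.5408, -0.3038, 0.3482]
eef_rot: [-0.0, 0.695, 0.719, 0.0]
force: [-0.5, 1.5, -0.2]
width: 0.0856
```

```bash
python3 m2.py w37; python3 - <<'E'
from m3 import *
np.set_printoptions(precision=4,suppress=True)
w=snap(robot,"wrist");s=snap(robot,"scene")
cv2.imwrite("pics/w37z.png",cv2.resize(w["color"][60:300,180:460],None,fx=2.8,fy=2.5*1.0))
cv2.imwrite("pics/s37.png",cv2.resize(s["color"][60:460,240:460],None,fx=1.5,fy=1.5))
for n in("candle_green_mid","candle_tall_mid","candle_orange_mid","drip_dish_mid"):
    for p in(w,s):
        l=robot.landmark_of(p,n)
        z={"c_g":.069,"c_t":.1115,"c_o":.0725,"d_d":.023}["c_"+n[7] if n[0]=="c" else "d_d"]
        if l: print(n,l[0]["conf"],np.round(l[0]["point"],1),onz(p,l[0]["point"],z))
E
```

```text
43.4 [ 0.5408 -0.3038  0.3482] (np.float64(92.01867524932938), array([-0.0001,  0.0011, -1.    ])) [-0.5015  1.4691 -0.2107] 0.08563925050199421 [ 0.925   0.3985 -0.6325  1.4771  0.2366  1.3438  0.3119]
candle_green_mid 0.74 [316.3 195.9] [ 0.5389 -0.1895  0.069 ]
candle_tall_mid 0.55 [315.6 156.8] [ 0.5383 -0.2663  0.1115]
candle_orange_mid 0.98 [318.3 245.9] [ 0.5439 -0.369   0.0725]
candle_orange_mid 0.66 [307.5 144.6] [ 0.552  -0.3629  0.0725]
drip_dish_mid 0.41 [313.3 186.2] [ 0.5408 -0.2729  0.023 ]
```

View pics/w37.png

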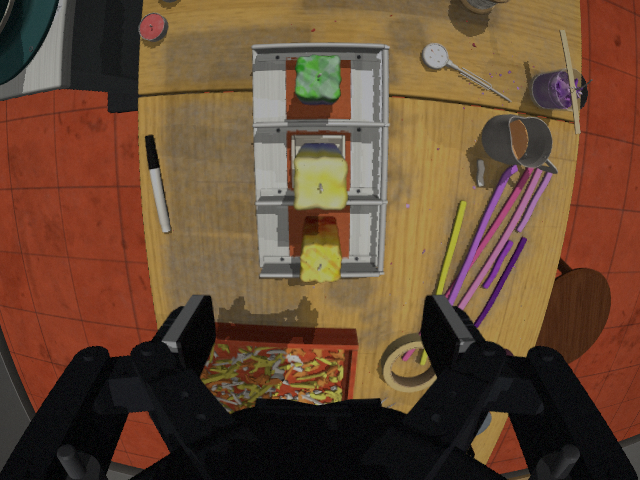

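View pics/s37.png

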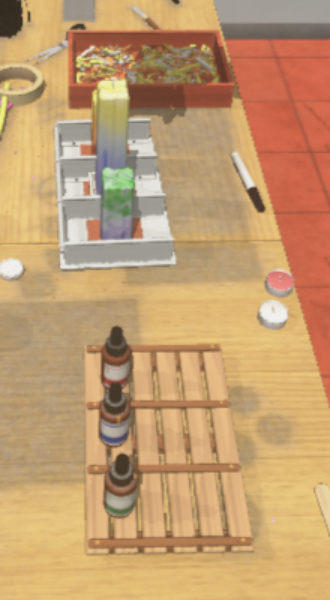

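View pics/w37z.png

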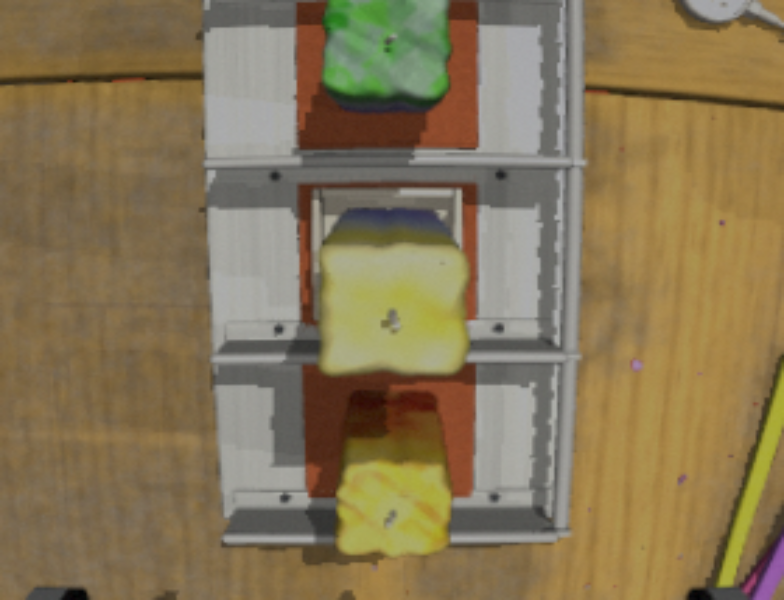

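```bash
python3 - <<'E'
from plant import robot
s=robot.state();print(s["time"],s["force"],s["width"])
print(robot.job_done())
E
```

```text
43.95 [0.64565651 0.05197798 0.08450953] 0.08497293559625377
the job is handed in; nothing more can be done
None
```

All three candles are on the test stand in their original order: green left, tall middle, orange right. I handed the job in at about 44 s. The drip dish went onto the middle tile before I lifted the tall candle, which now stands in it.

**Final pictures (wrist and scene cameras):**
- All three candles are upright on their tiles, and the bottles are standing in place on the rack.
- The dish is centred front to back on its tile, and about 1.5 mm off sideways by an earlier measurement.
- The tall candle stands roughly 2 mm further from the robot than the middle of the dish, which leaves it clear of the walls.
- The gripper was open, clear of everything, and the wrist force was close to zero.

**What disagreed or changed:**
- **Network readings:** The networks' position readings of the hidden or tall things differed from my own by several millimetres, up to about 9 mm for the tall candle. One mask for the green candle was simply wrong. In those cases I went by the picture edges and the gripper position.
- **Orange candle:** I stopped its first descent because the finger knuckles would have come too close to the tall candle. I raised it, gave the tool a quarter turn and placed it from there.

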